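Move the spare terminal shroud to the open test box

TASK

Draw the yellow shroud square off its sloping test box, so that the orange one stuck inside it stays hooked on that box. Then hang the yellow one on the box with the bare terminals: work its rear strip in behind the cleat and let it drop fully home, centred and flat on the panel, and let go. Leave the meter, screwdriver and can where they are.

Things in the scene. Friction and masses are not known exactly. Their poses are not given: they have to be found in the camera images.
- shroud_outer: Yellow hood, 0.2 kg, walls 2.5 mm drafted 6 deg. Origin: centre of its open mouth, 110 (x) by 90 (y) mm; x to its rear (uphill when hung), z out of its closed face. Deck at z = 60. Nested over shroud_inner: same attitude, origin 34 mm further out along z, 1 mm play. Sprung tongues in its side walls grip the inner with about 2 N of drag; walls part after 26 mm, inner rib cleared after 57 mm.
- outer_rib (a point): Middle of the yellow shroud's grip rib, at (0, 0, 76) mm in the shroud's frame and turned like it. The rib is a solid bar on the deck: 70 mm long along x, 16 mm thick (y), from z = 60 to 91 mm.
- outer_strip (a point): Free edge of the yellow shroud's rear strip, at (65, 0, 2) mm in its frame. The strip, 70 mm wide (y) and 3 mm thick, is angled 35 deg to the mouth plane: it runs from this edge up and back to a flange at x = 88, z = 18 to 21 mm, which joins the rear wall. The rear wall is cut away below z = 17.5 mm.
- shroud_inner: Orange shroud of the same shape, mass and frame. It hangs on the live box: its strip lies under that box's cleat, which holds it against a pull square to the panel. Dragged about 12 mm up the slope it comes off.
- box_live_panel: Aluminium front panel, 190 by 136 mm, of the fixed grey box (red lamp, 140 wide, 194 deep, 130 mm high) that carries the shrouds. Origin: on its surface where a hung shroud's origin lies, 76 mm above the bench; x up the slope (roughly to the robot's right), y across, z square out. Sloped 30 deg from level, so z leans 30 deg from vertical, to the robot's left.
- box_open_panel: The same panel and frame on the other, identical box (white lamp, bare terminals 21 mm high, all within 27 mm of the origin in x and y). A shroud is home when its origin and axes match this frame, rim on the panel. It goes on at least 14 mm further up the slope, level with the panel or front edge raised, then slides down until the strip wedges under the cleat; friction about 0.6, so push it home.
- open_cleat (a point): Lip of the open box's cleat, at (74, 0, 12) mm in its panel's frame: a dark steel strip 70 mm wide (y) and 3 mm thick, rising from the panel at x = 58 mm and leaning uphill at 35 deg to the panel; its highest edge is 14 mm off the panel. The shroud's strip goes into the gap under it, which opens uphill.
- meter: Grey hand meter lying on the bench, 150 by 72 by 34 mm; origin under its centre. Leave alone.
- screwdriver_grip (a point): Red-handled screwdriver lying on the bench, 200 mm long; point on its handle. Leave alone.
- cleaner: Upright aluminium can, 60 mm diameter, 150 mm high; origin under its centre. Leave alone.
Not all that is in view belongs to the job. What is shaped like the part that bears box_live_panel but blue is not meant. There is more than one size of the shroud_outer; the one meant has the size given above.

How it is judged:
By the outcome, as a careful person would: the job done as asked, in the order asked, and still so for the second after the job is handed in, with the robot touching nothing.
It also fails if it takes over 46 s, if anything falls off the work surface, if the arm or the gripper's body presses on something with over 40 N, if the wrist force passes 120 N, or if a joint passes its speed limit or range.

ROBOT

A 7-joint arm with a two-finger parallel gripper is mounted at the origin on the work surface. World frame = base frame: x ahead of the robot, y to its left, z up, the work surface at z = 0. Lengths are in m, angles in rad, forces in N, time in s.
With the tool pointing down it reaches from about 0.425 to 0.925 m from the base axis. Payload 6.8 kg.
Tool frame: the origin (TCP) lies at the very end of the fingers, on their centre line; the grasp point (between the pads) lies 19 mm behind it; y points along the fingers, x is the direction in which the jaws open and shut, and the axes are right-handed (so a half turn about y gives the same grasp; the last joint's range is limited). The gripper opens to 85 mm and grips with 20 to 120 N. Pads are 22 mm wide; open, the fingers measure 114 mm over their backs; the gripper's body (76 mm by 85 mm) begins 54 mm behind the grasp point. The pads swing forward as they close: fully open they stand 13 mm farther back than shut.
Start: joints at [1.057, 0.477, 0.022, 1.555, -0.011, 1.109, -0.083], TCP at [0.266, -0.62, 0.231] pointing down, gripper open.
Joint ranges: [-2.96, 2.96], [-0.34, 2.1], [-1.41, 1.46], [0.24, 2.44], [-1.37, 4.51], [0.17, 1.92], [-2.96, 2.96]. Speed limits (rad/s): [2.39, 2.39, 3.14, 3.14, 3.14, 3.14, 3.14].

INTERFACE

Orientations are given as a rotation vector (axis times angle).
In Python, from bench import r, imaging gives the robot as it stands.
- The arm moves only by the shell command python3 -m jog 'ROWS' [FORCE]. ROWS is text: rows parted by semicolons, each of 7 numbers parted by spaces: the turn, a rotation vector about the tool's x, y, z in degrees, then the shift along the tool's x, y, z in mm, then the opening, from 0 (shut) to 1 (fully open). A call has exactly 5 rows; each row shifts and turns the commanded pose from where the row before left it, along the tool's axes as they then stand; what a row does not reach is not made up. A row lasts 1/12 s, in which the tool goes at most 41.7 mm and 7.16 degrees, less where a joint would pass 70% of its speed; a pose out of reach is approached as far as the arm can. A call with a gripper value outside its range is refused whole. The fingers move at their own pace and stop on an object; FORCE is the grip in N (left out, the last holds). Time passes only in rows, so rows that do not move let the fingers close, or fill a call up. It gives the time, the measured TCP pose, the force and the opening at its end, in the units of the state.
- r.get_obs(): the state, without advancing time (a new reading comes with each control period).
- imaging.grab_frame(name): name is "scene" or "side" or "wrist"; returns a dict with "color" (480x640x3 uint8, red, green, blue), "z_map" (480x640 float32, m along the optical axis (not along the pixel's ray), 0 where there is no reading), "fx", "fy", "cx", "cy" (pixels), "k1" (the pictures are not rectified: a ray, as slopes to the right and down, at radius r is drawn at 1 + k1 r^2 times it, then the intrinsics apply), "world_to_cam" (4x4, takes a point from world to camera coordinates); the wrist camera has in their place "hand_eye" (4x4, takes a point from camera to tool coordinates, whose origin is the TCP and whose axes are the tool frame's). Camera axes: x right, y up, looking along -z (the intrinsics and any distortion apply to the point x, -y, -z); pixel columns grow to the right and rows downward; lengths in m; the calibration is good to about 2 mm. A picture is of the moment at which its call begins: read the wrist's pose just before it.
- r.hand_in(): hands the job in, once; it reports no verdict.
The state is a dict: "clock": time; "joints": joint angles; "qvel": joint speeds; "tau": joint torques, N m; "tcp_pos": TCP position; "orientation": TCP orientation; "contact_force": force on the tool from outside, world axes, zero at the start; "moment": the same for the moment, N m; "grip_width": finger opening in m.
Only numpy, scipy, OpenCV 4.12 (cv2) and the standard library are available. Lean on these libraries where they do the work, as an engineer would, in place of code of your own. Each camera call takes 0.05 s, during which the arm holds its last target.

## Working session

There is one attempt and no reset: what is moved stays moved. The work goes in short steps, Python scripts to look and compute and a shell command to move; the robot and the scene stay as the last step left them, time stands still between calls to the robot, and variables do not carry over. Pictures are saved under pics/ and viewed, and the job is handed in when it is done.

```bash
ls; mkdir -p pics; python3 - <<'E'
from bench import r, imaging
import cv2,numpy as np
o=r.get_obs(); print(o)
for n in ["scene","side","wrist"]:
    f=imaging.grab_frame(n)
    cv2.imwrite(f"pics/{n}0.png",f["color"][:,:,::-1]); np.savez(f"{n}0.npz",**f)
    print(n,{k:v for k,v in f.items() if k not in("color","z_map")})
E
```

```text
pics
{'clock': 0.0, 'joints': array([ 1.05690802,  0.47780826,  0.02232914,  1.55643257, -0.0115142 ,
        1.1093095 , -0.08309525]), 'qvel': array([ 3.54549543e-04, -3.86586930e-05,  8.21390019e-04,  3.89469952e-04,
        1.99995150e-03, -8.36089220e-06,  7.53425589e-04]), 'tau': array([ 8.84221263e-04, -5.96445358e+01,  1.60784896e+00, -2.81198269e+01,
        1.23232801e-02,  9.36555531e-03,  1.33321117e-05]), 'tcp_pos': array([ 0.26621659, -0.61964631,  0.23032801]), 'orientation': array([-1.37336008,  0.9064751 , -0.90385852]), 'contact_force': array([ 0.32467156, -0.48606755, -0.86955428]), 'moment': array([-0.00898423, -0.03497473, -0.04844958]), 'grip_width': 0.08532859765053867}
scene {'fx': 436.3958869817616, 'fy': 436.3958869817616, 'cx': 315.03633322970836, 'cy': 232.40125286169496, 'k1': -0.0733396161009947, 'world_to_cam': array([[ 0.6227129 ,  0.78238743, -0.00992733, -0.33389696],
       [-0.59329375,  0.4804064 ,  0.64591966,  0.17554381],
       [ 0.51012858, -0.39633268,  0.76334084, -1.39203367],
       [ 0.        ,  0.        ,  0.        ,  1.        ]])}

[... 187 characters left out ...]
.01769721,  0.43544793],
       [ 0.251291  , -0.51358664,  0.8204155 , -0.17493834],
       [-0.3882007 ,  0.72297649,  0.57149384, -1.16596382],
       [ 0.        ,  0.        ,  0.        ,  1.        ]])}
wrist {'fx': 387.6045856374472, 'fy': 387.6045856374472, 'cx': 320.4137161498349, 'cy': 241.54492598803128, 'k1': -0.042628731358504125, 'hand_eye': array([[ 9.99999401e-01, -5.66737290e-04,  9.35973957e-04,
        -1.68899967e-04],
       [ 1.06651695e-03,  3.13713134e-01, -9.49517210e-01,
        -1.42112409e-01],
       [ 2.44499487e-04,  9.49517640e-01,  3.13713551e-01,
         8.08044732e-02],
       [ 0.00000000e+00,  0.00000000e+00,  0.00000000e+00,
         1.00000000e+00]])}
```

View pics/scene0.png

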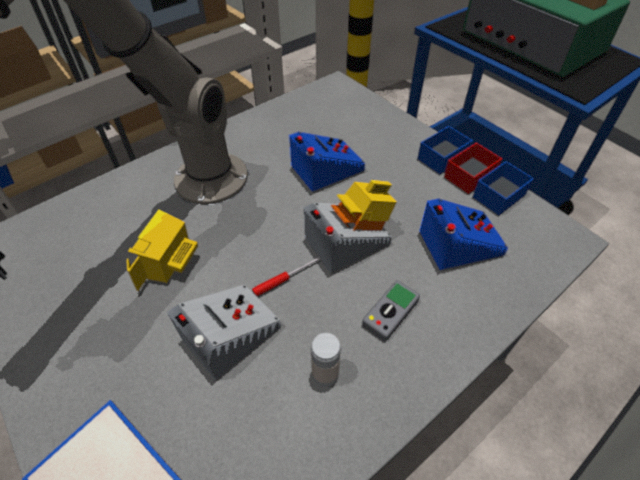

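View pics/side0.png

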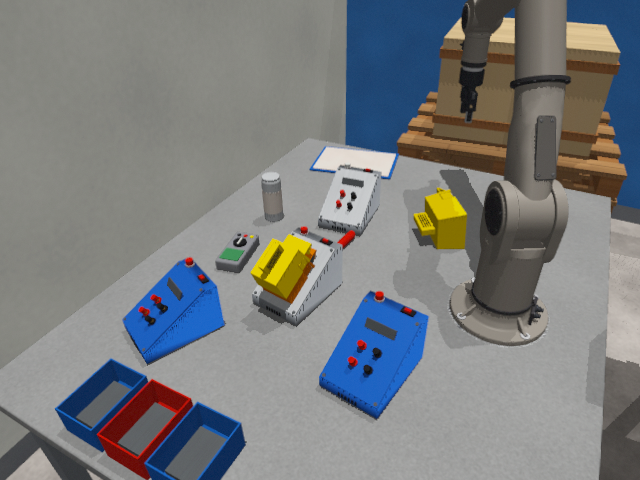

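View pics/wrist0.png

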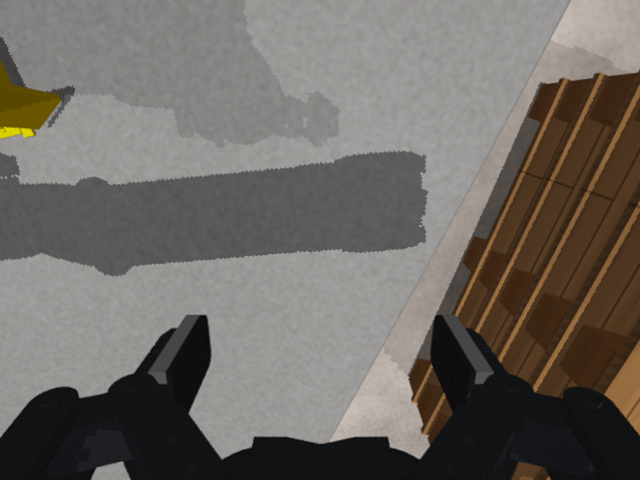

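The scene picture shows the live box with the nested yellow/orange shrouds at about (350,215). The open box with the white lamp is at (225,320), and a loose larger yellow hood lies at (160,245). The blue boxes are decoys. Next I turn depth into world points.

```bash
cat > h.py <<'E'
import numpy as np, cv2
from scipy.spatial.transform import Rotation as R
def K(f): return np.array([[f["fx"],0,f["cx"]],[0,f["fy"],f["cy"]],[0,0,1.]])
def w2c(f,o=None):
    if "world_to_cam" in f: return f["world_to_cam"]
    T=np.eye(4);T[:3,:3]=R.from_rotvec(o["orientation"]).as_matrix();T[:3,3]=o["tcp_pos"]
    return np.linalg.inv(T@f["hand_eye"])
def cloud(f,o=None):
    v,u=np.mgrid[0:480,0:640]
    p=np.stack([u,v],-1).reshape(-1,1,2).astype(float)
    s=cv2.undistortPoints(p,K(f),np.array([float(f["k1"]),0,0,0])).reshape(480,640,2)
    z=f["z_map"]
    P=np.stack([s[...,0]*z,-s[...,1]*z,-z],-1)
    C=np.linalg.inv(w2c(f,o)); W=P@C[:3,:3].T+C[:3,3]
    W[z==0]=np.nan
    return W
def proj(f,X,o=None):
    T=w2c(f,o); c=np.atleast_2d(X)@T[:3,:3].T+T[:3,3]
    s=np.stack([c[:,0]/-c[:,2],-c[:,1]/-c[:,2]],-1); rr=(s**2).sum(1,keepdims=True)
    s=s*(1+f["k1"]*rr); return s*[f["fx"],f["fy"]]+[f["cx"],f["cy"]]
def ray(f,uv,o=None):
    s=cv2.undistortPoints(np.array(uv,float).reshape(-1,1,2),K(f),np.array([float(f["k1"]),0,0,0])).reshape(-1,2)
    C=np.linalg.inv(w2c(f,o)); d=np.c_[s[:,0],-s[:,1],-np.ones(len(s))]@C[:3,:3].T
    return C[:3,3],d
def load(n): return dict(np.load(n))
E
python3 - <<'E'
from h import *
for n in("scene","side"):
    f=load(n+"0.npz"); W=cloud(f); c=f["color"].astype(int)
    print(n, "table z",np.nanmedian(W[400:420,300:330,2]) )
    m=(c[...,0]>120)&(c[...,2]<60)&(c[...,1]>100)
    nl,lab,st,cen=cv2.connectedComponentsWithStats(m.astype(np.uint8))
    for i in range(1,nl):
        if st[i,4]>100: 
            p=W[lab==i]; print("yellow",st[i],np.nanmin(p,0).round(3),np.nanmax(p,0).round(3))
    big=cv2.resize(f["color"][:,:,::-1][(150 if n=="scene" else 150):(400),(120 if n=="scene" else 220):(420 if n=="scene" else 520)],None,fx=2.6,fy=2.4,interpolation=cv2.INTER_CUBIC)
    cv2.imwrite(f"pics/{n}_crop.png",big)
E
```

```text
scene table z 0.00033410301420999655
yellow [338 180  58  40 978] [0.435 0.141 0.125] [0.529 0.283 0.203]
yellow [ 128  209   57   52 1501] [ 0.018 -0.337 -0.005] [ 0.288 -0.16   0.122]
yellow [167 238  30  31 475] [ 0.211 -0.272  0.037] [ 0.308 -0.179  0.066]
side table z 0.0005062816836441941
yellow [ 425  188   42   61 1640] [ 0.14  -0.549 -0.004] [ 0.319 -0.179  0.123]
yellow [414 212  21  23 297] [ 0.226 -0.269  0.043] [ 0.304 -0.174  0.067]
yellow [ 251  235   65   63 2005] [0.429 0.136 0.08 ] [0.53  0.29  0.203]
```

```bash
python3 - <<'E'
from h import *
for n in("scene","side"):
    f=load(n+"0.npz"); W=cloud(f)
    # normals
    dx=np.gradient(W,axis=1);dy=np.gradient(W,axis=0);N=np.cross(dx,dy);N/=np.linalg.norm(N,axis=-1,keepdims=True)
    N*=np.sign(N[...,2:3])
    m=(abs(N[...,2]-np.cos(np.pi/6))<0.06)&(W[...,2]>0.02)&(W[...,2]<0.2)&(W[...,0]>0)
    c=f["color"].astype(int); grey=(c.max(-1)-c.min(-1)<40)&m
    nl,lab,st,cen=cv2.connectedComponentsWithStats(grey.astype(np.uint8))
    for i in range(1,nl):
        if st[i,4]>60:
            p=W[lab==i]; q=p-np.median(p,0); 
            _,_,V=np.linalg.svd(q,full_matrices=False); nn=V[2]*np.sign(V[2][2])
            print(n,st[i],cen[i].round(),"n",nn.round(3),np.degrees(np.arccos(nn[2])).round(1),"med",np.median(p,0).round(3),np.nanmin(p,0).round(3),np.nanmax(p,0).round(3))
E
```

```text
scene [495 179  23  15  64] [505. 186.] n [-0.01   0.002  1.   ] 0.6 med [0.628 0.673 0.028] [0.61  0.631 0.023] [0.658 0.701 0.033]
scene [308 204  36  32 210] [328. 216.] n [0.03  0.379 0.925] 22.3 med [0.449 0.113 0.125] [0.396 0.075 0.105] [0.524 0.155 0.135]
scene [342 224  47  15 173] [362. 232.] n [0.04  0.512 0.858] 30.9 med [0.528 0.155 0.096] [0.491 0.1   0.036] [0.552 0.25  0.127]
scene [243 292  16  13  63] [250. 299.] n [-0.037  0.512  0.858] 30.9 med [ 0.489 -0.161  0.048] [ 0.461 -0.182  0.037] [ 0.503 -0.144  0.062]
scene [185 302  23  14  69] [195. 310.] n [-0.053  0.533  0.844] 32.4 med [ 0.481 -0.29   0.124] [ 0.453 -0.303  0.108] [ 0.5   -0.267  0.133]
scene [252 303  16  20  86] [259. 313.] n [-0.041  0.505  0.862] 30.4 med [ 0.539 -0.165  0.054] [ 0.508 -0.194  0.04 ] [ 0.566 -0.144  0.073]
scene [219 308  14  29  95] [226. 321.] n [-0.024  0.498  0.867] 29.9 med [ 0.532 -0.242  0.098] [ 0.498 -0.268  0.082] [ 0.57  -0.219  0.114]
scene [195 316  23  22 116] [207. 325.] n [-0.03   0.497  0.867] 29.9 med [ 0.526 -0.283  0.122] [ 0.501 -0.305  0.109] [ 0.559 -0.264  0.134]
side [ 96 393  18  22  70] [106. 404.] n [ 0.037 -0.008  0.999] 2.2 med [0.633 0.654 0.029] [0.619 0.627 0.026] [0.654 0.67  0.031]
side [145 407  22  16 101] [155. 415.] n [ 0.03  -0.019  0.999] 2.0 med [0.531 0.622 0.028] [0.509 0.602 0.025] [0.549 0.643 0.031]
side [124 432  22  18  81] [135. 441.] n [ 0.024 -0.076  0.997] 4.6 med [0.523 0.681 0.029] [0.5   0.671 0.026] [0.548 0.695 0.032]
side [197 434  28  31 190] [209. 445.] n [ 0.006 -0.015  1.   ] 0.9 med [0.392 0.622 0.029] [0.376 0.603 0.025] [0.428 0.657 0.032]
side [179 438  21  20  91] [189. 449.] n [0.037 0.008 0.999] 2.2 med [0.425 0.651 0.029] [0.404 0.623 0.026] [0.434 0.668 0.032]
```

View pics/scene_crop.png

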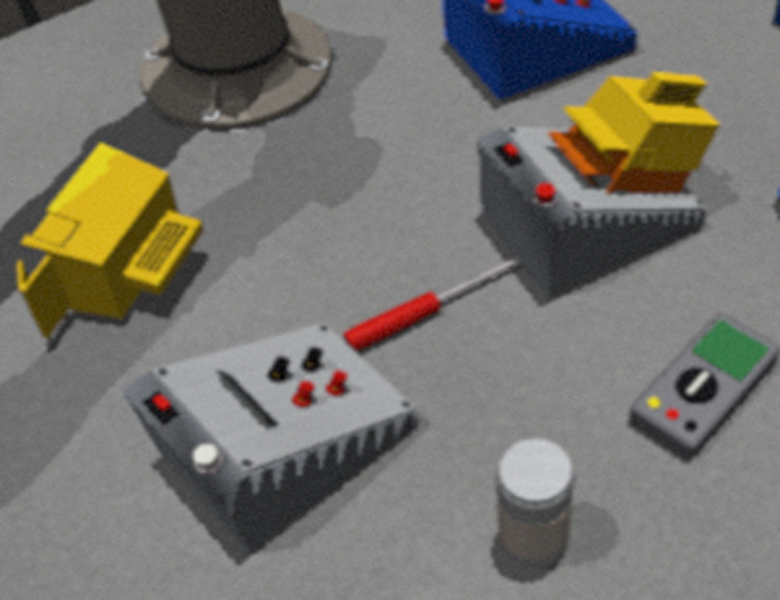

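View pics/side_crop.png

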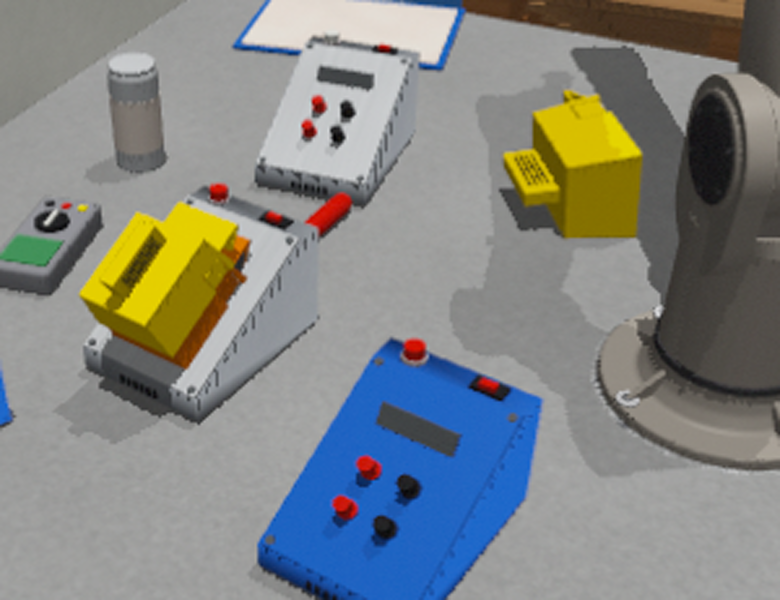

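```bash
python3 - <<'E'
from h import *
a=load("scene0.npz"); print(R.from_rotvec([-1.37336008,  0.9064751 , -0.90385852]).as_matrix().round(3))
A=cv2.resize(a["color"][:,:,::-1][270:390,160:290],None,fx=6,fy=5,interpolation=cv2.INTER_CUBIC);cv2.imwrite("pics/a_open.png",A)
A=cv2.resize(a["color"][:,:,::-1][170:280,290:410],None,fx=6,fy=5.4,interpolation=cv2.INTER_CUBIC);cv2.imwrite("pics/a_live.png",A)
b=load("side0.npz")
A=cv2.resize(b["color"][:,:,::-1][150:250,300:400],None,fx=6,fy=6,interpolation=cv2.INTER_CUBIC);cv2.imwrite("pics/b_open.png",A)
A=cv2.resize(b["color"][:,:,::-1][215:335,240:360],None,fx=5,fy=5,interpolation=cv2.INTER_CUBIC);cv2.imwrite("pics/b_live.png",A)
E
```

```text
[[ 0.395 -0.001  0.919]
 [-0.919  0.002  0.395]
 [-0.002 -1.    -0.   ]]
```

View pics/a_open.png

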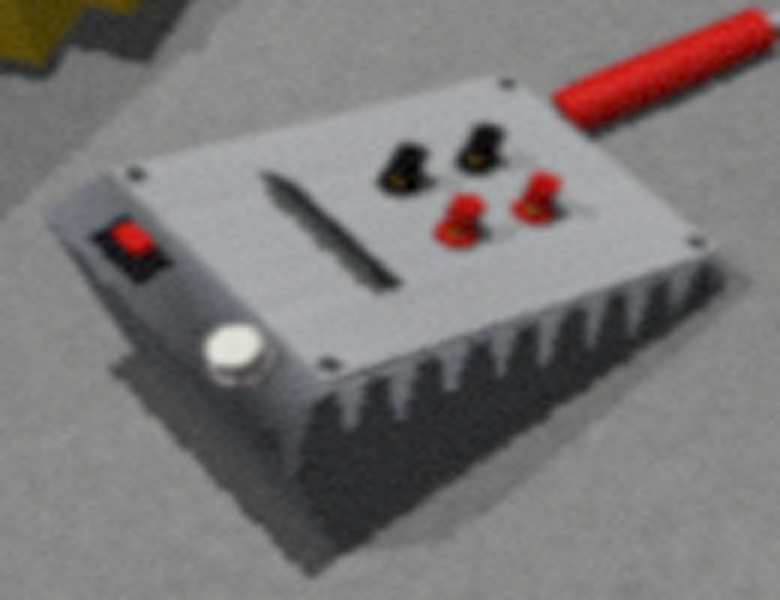

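View pics/b_open.png

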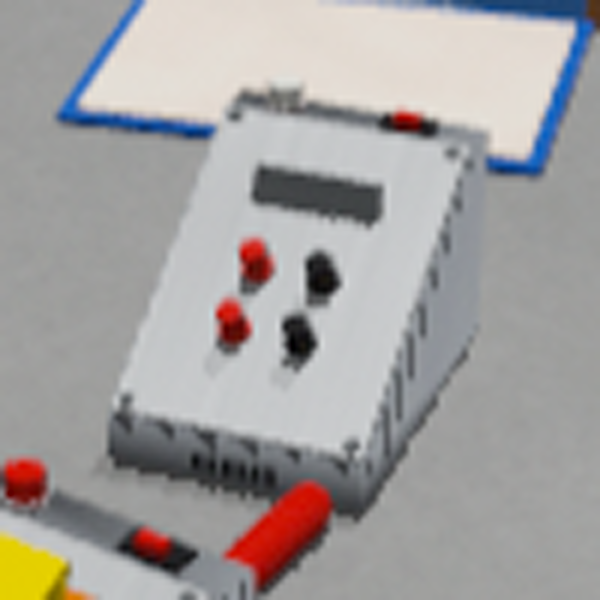

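View pics/a_live.png

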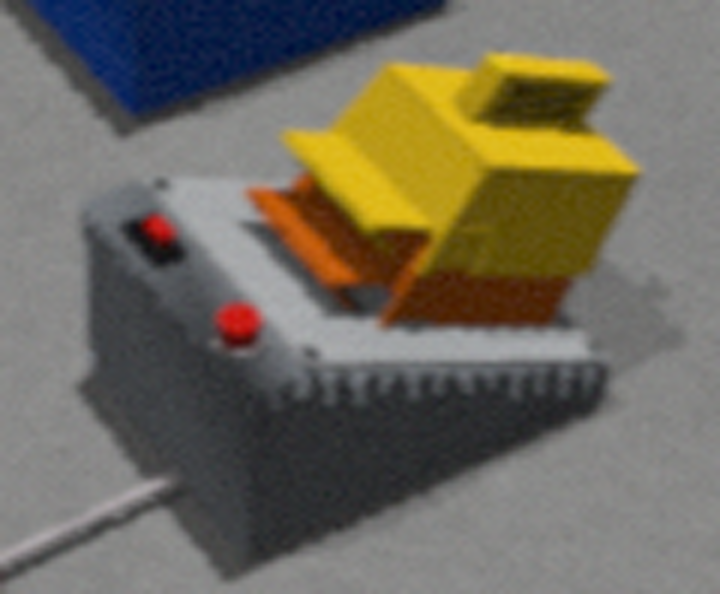

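View pics/b_live.png

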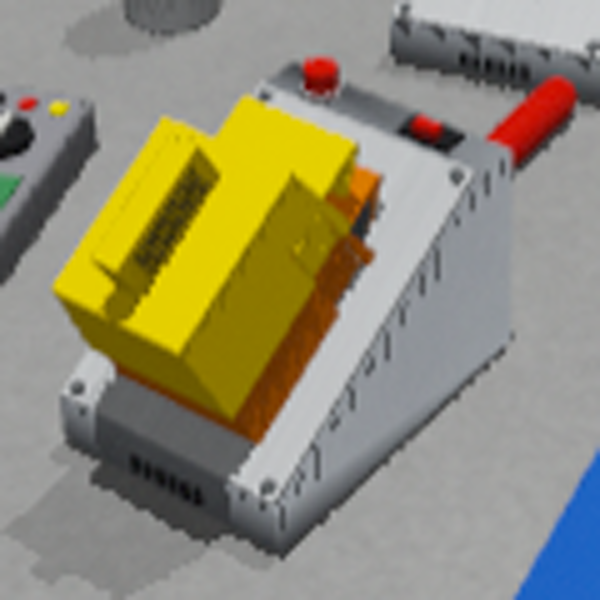

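```bash
python3 - <<'E'
from h import *
a=load("scene0.npz");b=load("side0.npz")
def cu(p,s,o): return [(p[0]+.5)/s[0]-.5+o[0],(p[1]+.5)/s[1]-.5+o[1]]
def tri(u,v):
    c1,d1=ray(a,[u]);c2,d2=ray(b,[v]);d1=d1[0]/np.linalg.norm(d1);d2=d2[0]/np.linalg.norm(d2)
    t=np.linalg.lstsq(np.c_[d1,-d2],c2-c1,rcond=None)[0]
    p,q=c1+t[0]*d1,c2+t[1]*d2; return (p+q)/2,np.linalg.norm(p-q)
so=((6,5),(160,270));bo=((6,6),(300,150));sl=((6,5.4),(290,170));bl=((5,5),(240,215))
O={"rS":((137,174),(455,153)),"rL":((331,364),(235,115)),"fL":((698,242),(125,402)),"fS":((507,84),(350,447))}
P={}
for k,(x,y) in O.items():
    P[k],e=tri(cu(x,*so),cu(y,*bo)); print("open",k,P[k].round(4),"gap",round(e,4))
print("sides",[np.linalg.norm(P[i]-P[j]).round(4) for i,j in(("rS","rL"),("fS","fL"),("rS","fS"),("rL","fL"))])
def frame(xd,yd):
    x=xd/np.linalg.norm(xd); n=np.cross(x,yd); n/=np.linalg.norm(n); return np.c_[x,np.cross(n,x),n]
xd=P["rS"]+P["rL"]-P["fS"]-P["fL"]; yd=P["rL"]+P["fL"]-P["rS"]-P["fS"]
F=frame(xd,yd); c=sum(P.values())/4
print(F.round(3),"tilt",np.degrees(np.arccos(F[2,2])),"centre",c.round(4)); t=(0.076-c[2])/F[2,0]; print("origin",(c+t*F[:,0]).round(4), "offs from centre along x",t)
for k in P: print(k,((P[k]-(c+t*F[:,0]))@F).round(4))
Q={}
for k,x,y in(("rS",(162,184),(457,175)),("rL",(312,353),(265,93))):
    Q[k],e=tri(cu(x,*sl),cu(y,*bl)); print("live",k,Q[k].round(4),round(e,4))
print(np.linalg.norm(Q["rS"]-Q["rL"]))
# front screws: height as open ones
zf=(P["fS"][2]+P["fL"][2])/2
for k,y in(("fL",(78,387)),("fS",(268,487))):
    C,d=ray(b,[cu(y,*bl)]);d=d[0];Q[k]=C+d*(zf-C[2])/d[2];print("live",k,Q[k].round(4))
xd=Q["rS"]+Q["rL"]-Q["fS"]-Q["fL"]; yd=Q["rL"]+Q["fL"]-Q["rS"]-Q["fS"]
print("sides",[np.linalg.norm(Q[i]-Q[j]).round(4) for i,j in(("rS","rL"),("fS","fL"),("rS","fS"),("rL","fL"))])
F=frame(xd,yd); c=sum(Q.values())/4
print(F.round(3),"tilt",np.degrees(np.arccos(F[2,2])),"centre",c.round(4)); t=(0.076-c[2])/F[2,0]; print("origin",(c+t*F[:,0]).round(4),t)
E
```

```text
open rS [ 0.4562 -0.3032  0.131 ] gap 0.0008
open rL [ 0.5787 -0.2932  0.1313] gap 0.0003
open fL [ 0.5655 -0.139   0.0406] gap 0.0014
open fS [ 0.4446 -0.1498  0.0412] gap 0.0012
sides [np.float64(0.1229), np.float64(0.1215), np.float64(0.1781), np.float64(0.1794)]
[[ 0.069  0.997 -0.042]
 [-0.86   0.081  0.503]
 [ 0.505  0.002  0.863]] tilt 30.3198679653104 centre [ 0.5112 -0.2213  0.086 ]
origin [ 0.5099 -0.2042  0.076 ] offs from centre along x -0.019874444914420263
rS [ 1.093e-01 -6.150e-02 -1.000e-04]
rL [1.093e-01 6.150e-02 1.000e-04]
fL [-0.0701  0.0607 -0.0001]
fS [-0.0689 -0.0607  0.0001]
live rS [0.4036 0.1123 0.1308] 0.0001
live rL [0.5246 0.0929 0.1316] 0.0009
0.12256192760459035
live fL [0.5482 0.245  0.0409]
live fS [0.4275 0.2645 0.0409]
sides [np.float64(0.1226), np.float64(0.1223), np.float64(0.1784), np.float64(0.1787)]
[[-0.133  0.988  0.078]
 [-0.853 -0.154  0.5  ]
 [ 0.506  0.     0.863]] tilt 30.367584336659622 centre [0.476  0.1787 0.086 ]
origin [0.4786 0.1956 0.076 ] -0.01985026420429801
```

The screw heads triangulate with gaps of 1.4 mm or less and form a 178×122 mm rectangle. Both tilts come out near 30°, so the frames agree with the given sizes. Next I move to a close wrist view over the open box.

```bash
cat >> h.py <<'E'
def fr(yaw,tilt=30.):
    # yaw: angle of panel y axis from world x (deg); x up slope
    a=np.radians(yaw);t=np.radians(tilt)
    y=np.array([np.cos(a),np.sin(a),0]); h=np.array([y[1],-y[0],0])  # horizontal uphill
    x=h*np.cos(t)+np.array([0,0,np.sin(t)]); return np.c_[x,y,np.cross(x,y)]
def tool(F): return np.c_[F[:,1],-F[:,2],-F[:,0]]
def plan(Rt,pt,n,o=None):
    if o is None:
        from bench import r; o=r.get_obs()
    R0=R.from_rotvec(o["orientation"]).as_matrix();p=o["tcp_pos"]
    rv=R.from_matrix(R0.T@Rt).as_rotvec(degrees=True)
    print("total rot",np.linalg.norm(rv).round(2),"dist mm",(np.linalg.norm(pt-p)*1e3).round(1))
    st=(pt-p)/n; M=R.from_rotvec(rv/n,degrees=True).as_matrix(); Rc=R0
    for i in range(n):
        s=Rc.T@st*1e3; print(" ".join("%.2f"%v for v in [*(rv/n),*s])); Rc=Rc@M
E
python3 - <<'E'
from h import *
F=fr(np.degrees(np.arctan2(.081,.997)));print(F.round(3))
plan(tool(F),np.array([.5099,-.2042,.076])+.17*F[:,2],15)
E
```

```text
[[ 0.07   0.997 -0.04 ]
 [-0.863  0.081  0.498]
 [ 0.5    0.     0.866]]
total rot 76.68 dist mm 553.5
-1.74 -4.64 -1.25 -24.41 0.52 27.67
-1.74 -4.64 -1.25 -22.09 -0.85 29.55
-1.74 -4.64 -1.25 -19.59 -2.23 31.19
-1.74 -4.64 -1.25 -16.94 -3.59 32.58
-1.74 -4.64 -1.25 -14.16 -4.94 33.72
-1.74 -4.64 -1.25 -11.27 -6.25 34.58
-1.74 -4.64 -1.25 -8.29 -7.52 35.16
-1.74 -4.64 -1.25 -5.25 -8.74 35.47
-1.74 -4.64 -1.25 -2.17 -9.89 35.48
-1.74 -4.64 -1.25 0.92 -10.98 35.22
-1.74 -4.64 -1.25 4.01 -11.99 34.67
-1.74 -4.64 -1.25 7.06 -12.90 33.84
-1.74 -4.64 -1.25 10.05 -13.73 32.75
-1.74 -4.64 -1.25 12.96 -14.45 31.39
-1.74 -4.64 -1.25 15.76 -15.06 29.78
```

```bash
python3 -m jog '-1.74 -4.64 -1.25 -24 0 28 1; -1.74 -4.64 -1.25 -22 -1 29.5 1; -1.74 -4.64 -1.25 -19.5 -2 31 1; -1.74 -4.64 -1.25 -17 -4 32.5 1; -1.74 -4.64 -1.25 -14 -5 34 1'
python3 - <<'E'
from h import *
F=fr(4.65)
plan(tool(F),np.array([.5099,-.2042,.076])+.17*F[:,2],10)
E
```

```text
clock: 0.57
tcp_pos: [0.3465, -0.4522, 0.2295]
orientation: [-1.678, 0.598, -0.611]
contact_force: [1.0, -0.3, -0.2]
grip_width: 0.0852
total rot 50.86 dist mm 367.8
-1.72 -4.62 -1.24 -11.18 -6.20 34.48
-1.72 -4.62 -1.24 -8.23 -7.45 35.06
-1.72 -4.62 -1.24 -5.21 -8.65 35.36
-1.72 -4.62 -1.24 -2.15 -9.79 35.39
-1.72 -4.62 -1.24 0.92 -10.86 35.13
-1.72 -4.62 -1.24 3.98 -11.86 34.59
-1.72 -4.62 -1.24 7.00 -12.76 33.77
-1.72 -4.62 -1.24 9.97 -13.58 32.69
-1.72 -4.62 -1.24 12.86 -14.29 31.35
-1.72 -4.62 -1.24 15.64 -14.90 29.76
```

```bash
python3 -m jog '-1.72 -4.62 -1.24 -11 -6 34.5 1; -1.72 -4.62 -1.24 -8 -7.5 35 1; -1.72 -4.62 -1.24 -5 -9 35 1; -1.72 -4.62 -1.24 -2 -10 35 1; -1.72 -4.62 -1.24 1 -11 35 1'
python3 -m jog '-1.72 -4.62 -1.24 4 -12 34.5 1; -1.72 -4.62 -1.24 7 -13 34 1; -1.72 -4.62 -1.24 10 -13.5 32.5 1; -1.72 -4.62 -1.24 13 -14 31.5 1; -1.72 -4.62 -1.24 15.5 -15 30 1'
python3 - <<'E'
from h import *
from bench import r, imaging
F=fr(4.65)
o=r.get_obs();f=imaging.grab_frame("wrist"); np.savez("w1.npz",**f,o_p=o["tcp_pos"],o_r=o["orientation"])
cv2.imwrite("pics/w1.png",f["color"][:,:,::-1]); print(o["joints"].round(3),o["qvel"].round(3))
plan(tool(F),np.array([.5099,-.2042,.076])+.17*F[:,2],1)
oo=dict(orientation=o["orientation"],tcp_pos=o["tcp_pos"])
O=np.array([.5099,-.2042,.076])
for q in([109,-61.5,0],[109,61.5,0],[-69.5,61,0],[-69.5,-61,0],[74,-35,12],[74,35,12]): print(q,proj(f,O+F@(np.array(q)/1e3),oo).round(1))
E
```

```text
clock: 0.98
tcp_pos: [0.4257, -0.2872, 0.2278]
orientation: [-1.918, 0.267, -0.294]
contact_force: [0.8, -0.4, 0.6]
grip_width: 0.0851
clock: 1.4
tcp_pos: [0.5049, -0.1209, 0.2248]
orientation: [-2.094, -0.085, 0.048]
contact_force: [0.9, -0.6, -0.5]
grip_width: 0.0855
[ 0.14   0.269 -0.409  2.011  0.708  1.108 -0.58 ] [-0.723  0.336 -0.356 -0.227  0.434  0.453 -0.187]
total rot 0.96 dist mm 9.7
-0.22 0.73 0.58 -6.17 4.39 -6.14
[109, -61.5, 0] [[251.5 329. ]]
[109, 61.5, 0] [[385. 329.]]
[-69.5, 61, 0] [[396.2 127.2]]
[-69.5, -61, 0] [[239.5 127.3]]
[74, -35, 12] [[277.5 300.8]]
[74, 35, 12] [[358.7 300.8]]
```

View pics/w1.png

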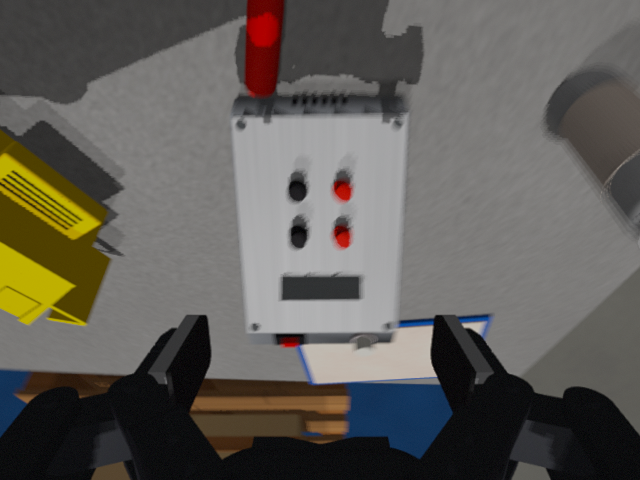

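The panel is clear in the wrist view: screws at (240,123), (397,125), (254,327), (389,327), slot under the cleat at (320,288). The arm was still moving when it was taken, so I go closer and let it settle.

```bash
python3 -m jog '0 0 0 0 20 -1.5 1; 0 0 0 0 25 -1.5 1; 0 0 0 0 15 0 1; 0 0 0 0 0 0 1; 0 0 0 0 0 0 1'
cat > shot.py <<'E'
import sys
from h import *
from bench import r, imaging
n=sys.argv[1]
o=r.get_obs();f=imaging.grab_frame("wrist"); np.savez(n+".npz",**f,tcp_pos=o["tcp_pos"],orientation=o["orientation"])
cv2.imwrite(f"pics/{n}.png",f["color"][:,:,::-1]); print(o["clock"],o["tcp_pos"].round(4),"qv",abs(o["qvel"]).max().round(4),o["contact_force"].round(2))
E
python3 shot.py w2
python3 - <<'E'
from h import *
f=load("w2.npz");F=fr(4.65)
O=np.array([.5099,-.2042,.076])
for q in([109,-61.5,0],[109,61.5,0],[-69.5,61,0],[-69.5,-61,0],[74,-35,12],[74,35,12]): print(q,proj(f,O+F@(np.array(q)/1e3),f).round(1))
cv2.imwrite("pics/w2z.png",cv2.resize(f["color"][40:420,190:450,::-1],None,fx=2,fy=1.55,interpolation=cv2.INTER_CUBIC))
E
```

```text
clock: 1.87
tcp_pos: [0.5062, -0.1554, 0.1737]
orientation: [-2.092, -0.079, 0.046]
contact_force: [0.1, 0.5, 2.1]
grip_width: 0.0856
1.8667 [ 0.5062 -0.1554  0.1737] qv 0.0251 [0.13 0.48 2.13]
[109, -61.5, 0] [[240.8 366.4]]
[109, 61.5, 0] [[400.8 366.3]]
[-69.5, 61, 0] [[417.4 123.2]]
[-69.5, -61, 0] [[222.2 124. ]]
[74, -35, 12] [[271.1 335.3]]
[74, 35, 12] [[369.9 335.2]]
```

View pics/w2.png

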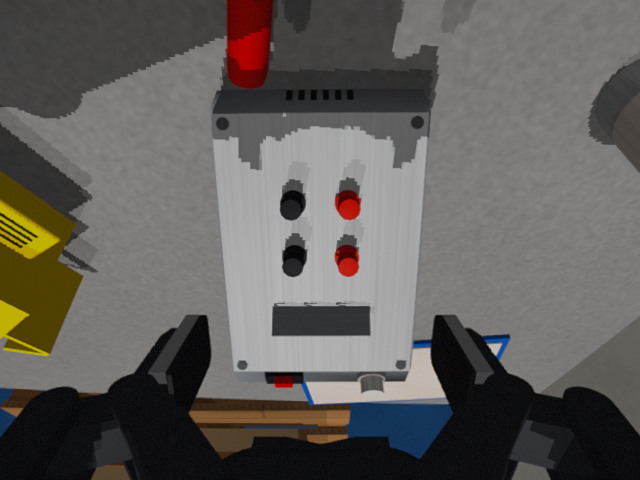

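The predicted screw pixels match those seen, e.g. (222,123), (417,122), (242,365), (401,365), to about 1 px, and the cleat lip edge at row ~334 matches too. I refine with blob centroids.

```bash
cat > refine.py <<'E'
import sys
from h import *
from scipy.optimize import least_squares
def blobs(f,pts,w=9,thr=60):
    g=f["color"].astype(int).sum(-1)/3; out=[]
    for u,v in pts:
        u0,v0=int(round(u))-w,int(round(v))-w; p=g[v0:v0+2*w+1,u0:u0+2*w+1]
        m=(p<np.median(p)-thr).astype(np.uint8); nl,lab,st,cen=cv2.connectedComponentsWithStats(m)
        i=min(range(1,nl),key=lambda i:np.hypot(*(cen[i]-w))-(st[i,4]>8)*50) if nl>1 else 0
        out.append([u0+cen[i][0],v0+cen[i][1]] if i else [np.nan]*2); 
        print("blob",out[-1],st[i,4] if i else 0)
    return np.array(out)
def fit(f,uv,obj,O,yaw):
    def res(p,full=False):
        F=fr(p[3]); X=p[:3]+obj@F.T; return (proj(f,X,f)-uv).ravel()
    s=least_squares(res,[*O,yaw],x_scale=[1e-3]*3+[.1]); print("fit O",s.x[:3].round(4),"yaw",s.x[3].round(2),"res px",s.fun.round(2)); return s.x
S=np.array([[109.4,-61.2,.5],[109.4,61.2,.5],[-69.5,61.2,.5],[-69.5,-61.2,.5]])/1e3
E
python3 - <<'E'
from refine import *
f=load("w2.npz")
uv=blobs(f,[(242,365),(401,365),(417,122),(222,123)],9,40)
fit(f,uv,S,np.array([.5099,-.2042,.076]),4.65)
E
```

```text
blob [np.float64(241.8732394366197), np.float64(364.7323943661972)] 71
blob [np.float64(400.5633802816901), np.float64(364.2957746478873)] 71
blob [np.float64(417.0695652173913), np.float64(121.84347826086956)] 115
blob [np.float64(222.0086956521739), np.float64(123.27826086956522)] 115
fit O [ 0.51   -0.2048  0.0737] yaw 4.84 res px [ 0.17  0.12 -0.13  0.18 -0.22 -0.09  0.19 -0.15]
```

```bash
python3 - <<'E'
from refine import *
f=load("w2.npz")
g=f["color"].astype(int).sum(-1)/3
print("col320 rows 296-345:",[int(g[v,300:345].mean()) for v in range(296,345)])
print("row325 cols 262-285",g[322:328,262:285].mean(0).astype(int)); print("cols 360-380",g[322:328,360:380].mean(0).astype(int))
W=cloud(f,f); 
O=np.array([.51,-.2045,.0755]);F=fr(4.8)
L=(W-O)@F*1e3
for v in range(100,380,12): print(v,np.nanmedian(L[v,300:342],0).round(1), np.nanmedian(L[v,240:262],0).round(1))
for v in range(296,345,3): print(v,np.nanmedian(L[v,300:342],0).round(1))
E
```

```text
col320 rows 296-345: [175, 175, 175, 175, 175, 171, 152, 127, 149, 142, 75, 49, 50, 50, 50, 50, 50, 49, 51, 52, 50, 50, 50, 50, 51, 50, 50, 50, 50, 50, 50, 50, 50, 49, 50, 50, 50, 49, 51, 91, 154, 176, 176, 176, 176, 176, 176, 176, 176]
row325 cols 262-285 [175 174 174 172 171 171 172 175 178 170  88  49  49  50  50  50  50  50
  49  51  49  50  50]
cols 360-380 [ 50  50  50  50  50  50  50  49  50  76 135 171 170 166 164 164 167 170
 170 168]
100 [-83.8   0.6 -14.6] [-84.3 -45.  -15.4]
112 [-76.2   0.6  -3.5] [-76.6 -43.3  -3.7]
124 [-69.    0.6  -0.7] [-69.4 -43.3  -0.4]
136 [-61.7   0.6  -0.7] [-62.1 -43.7  -0.3]
148 [-54.3   0.5  -0.7] [-54.6 -44.   -0.7]
160 [-46.7   0.5  -0.7] [-47.  -44.7  -0.6]
172 [-39.    0.4  -0.6] [-39.4 -45.   -0.4]
184 [-31.2   0.4  -0.6] [-31.5 -45.7  -1. ]
196 [-23.3   0.3  -0.3] [-23.5 -45.8  -0.6]
208 [-15.1   0.3  -0.5] [-15.4 -46.5  -0.6]
220 [-6.9 -0.1 -0.5] [ -7.1 -47.1  -0.5]
232 [ 1.7  0.2 -0.8] [  1.3 -47.6  -0.5]
244 [10.2  0.1 -0.7] [ 10.1 -48.   -0.7]
256 [18.9  0.1 -0.3] [ 18.9 -48.8  -0.8]
268 [28.   0.  -0.5] [ 27.9 -49.4  -0.9]
280 [37.2 -0.  -0.8] [ 36.9 -49.8  -0.4]
292 [46.5 -0.1 -0.6] [ 46.4 -50.5  -0.6]
304 [56.2 -0.2 -0.7] [ 56.  -51.   -0.6]
316 [62.5 -0.2  5.5] [ 65.8 -51.7  -0.6]
328 [69.4 -0.2 10.4] [ 75.9 -52.3  -0.7]
340 [86.3 -0.3 -0.7] [ 86.1 -53.   -0.6]
352 [96.7 -0.4 -0.6] [ 96.8 -53.8  -0.7]
364 [107.6  -0.5  -0.7] [107.3 -54.4  -0.3]
376 [128.4  -0.7 -13.4] [128.2 -58.  -13.2]
296 [49.8 -0.1 -0.8]
299 [52.1 -0.1 -0.7]
302 [54.6 -0.1 -0.8]
305 [57.  -0.2 -0.8]
308 [57.9 -0.2  2. ]
311 [59.6 -0.2  3.5]
314 [61.6 -0.2  4.3]
317 [63.1 -0.2  5.8]
320 [64.9 -0.2  7. ]
323 [66.5 -0.2  8.4]
326 [68.2 -0.2  9.6]
329 [70.  -0.5 10.6]
332 [71.9 -0.2 11.7]
335 [73.5 -0.2 13. ]
338 [84.5 -0.3 -0.6]
341 [87.1  0.  -0.6]
344 [89.8 -0.4 -0.7]
```

```bash
python3 - <<'E'
from refine import *
f=load("w2.npz")
O=np.array([.51,-.2048,.0750]);F=fr(4.84)
for u in(271.7,369.6):
    C,d=ray(f,[(u,325)],f); d=d[0]; n=F[:,2]; t=((O+.0098*n-C)@n)/(d@n); print("cleat side",((C+t*d-O)@F*1e3).round(2))
L=np.array([.4786,.1956,.076]);G=fr(-8.86)
plan(tool(G),L+.215*G[:,2],14)
E
```

```text
cleat side [ 67.57 -34.94   9.8 ]
cleat side [67.81 34.71  9.8 ]
total rot 13.24 dist mm 465.1
-0.01 0.82 0.48 1.65 -21.67 25.12
-0.01 0.82 0.48 1.11 -21.69 25.14
-0.01 0.82 0.48 0.58 -21.70 25.15
-0.01 0.82 0.48 0.04 -21.70 25.15
-0.01 0.82 0.48 -0.50 -21.70 25.14
-0.01 0.82 0.48 -1.04 -21.70 25.13
-0.01 0.82 0.48 -1.58 -21.69 25.11
-0.01 0.82 0.48 -2.12 -21.68 25.08
-0.01 0.82 0.48 -2.66 -21.66 25.04
-0.01 0.82 0.48 -3.19 -21.64 25.00
-0.01 0.82 0.48 -3.73 -21.62 24.95
-0.01 0.82 0.48 -4.26 -21.59 24.89
-0.01 0.82 0.48 -4.80 -21.55 24.82
-0.01 0.82 0.48 -5.33 -21.51 24.74
```

```bash
python3 -m jog '0 0.82 0.48 2 -30 18 1; 0 0.82 0.48 1 -30 22 1; 0 0.82 0.48 0 -28 28 1; 0 0.82 0.48 0 -24 30 1; 0 0.82 0.48 -1 -24 30 1'
python3 -m jog '0 0.82 0.48 -1 -22 30 1; 0 0.82 0.48 -2 -20 28 1; 0 0.82 0.48 -2 -20 28 1; 0 0.82 0.48 -3 -18 25 1; 0 0.82 0.48 -3 -18 22 1'
python3 - <<'E'
from h import *
L=np.array([.4786,.1956,.076]);G=fr(-8.86)
plan(tool(G),L+.215*G[:,2],4)
E
```

```text
clock: 2.33
tcp_pos: [0.5016, 0.0265, 0.2305]
orientation: [-2.092, 0.005, -0.008]
contact_force: [1.2, -0.6, -0.8]
grip_width: 0.0855
clock: 2.75
tcp_pos: [0.496, 0.1915, 0.2481]
orientation: [-2.089, 0.091, -0.054]
contact_force: [0.5, 0.3, -0.0]
grip_width: 0.0855
total rot 3.83 dist mm 111.2
-0.05 0.82 0.49 -2.62 -16.70 22.07
-0.05 0.82 0.49 -3.08 -16.70 22.01
-0.05 0.82 0.49 -3.54 -16.69 21.95
-0.05 0.82 0.49 -3.99 -16.67 21.88
```

```bash
python3 -m jog '0 0.82 0.48 -2.5 -17 22 1; 0 0.82 0.48 -3 -17 22 1; 0 0.82 0.48 -3 -17 20 1; 0 0.5 0.3 -2 -12 14 1; 0 0 0 0 0 0 1'
python3 shot.py w3
python3 - <<'E'
from h import *
f=load("w3.npz");F=fr(-8.86)
O=np.array([.4786,.1956,.076]);plan(tool(F),O+.215*F[:,2],1)
for q in([109,-61.5,0],[109,61.5,0],[-69.5,61,0],[-69.5,-61,0],[-35,-8,125],[-35,8,125],[35,8,125],[35,-8,125]): print(q,proj(f,O+F@(np.array(q)/1e3),f).round(1))
E
```

```text
clock: 3.17
tcp_pos: [0.496, 0.2935, 0.2639]
orientation: [-2.083, 0.151, -0.087]
contact_force: [-0.3, 0.8, 0.6]
grip_width: 0.0855
3.1667 [0.496  0.2935 0.2639] qv 0.0674 [-0.32  0.82  0.56]
total rot 0.6 dist mm 10.9
-0.28 0.47 0.24 -2.82 -4.04 9.77
[109, -61.5, 0] [[255.9 303.7]]
[109, 61.5, 0] [[376.7 304.6]]
[-69.5, 61, 0] [[387.1 121.6]]
[-69.5, -61, 0] [[248.4 120.1]]
[-35, -8, 125] [[303.3 182.4]]
[-35, 8, 125] [[330.2 182.7]]
[35, 8, 125] [[328.2 290.1]]
[35, -8, 125] [[303.6 289.9]]
```

View pics/w3.png

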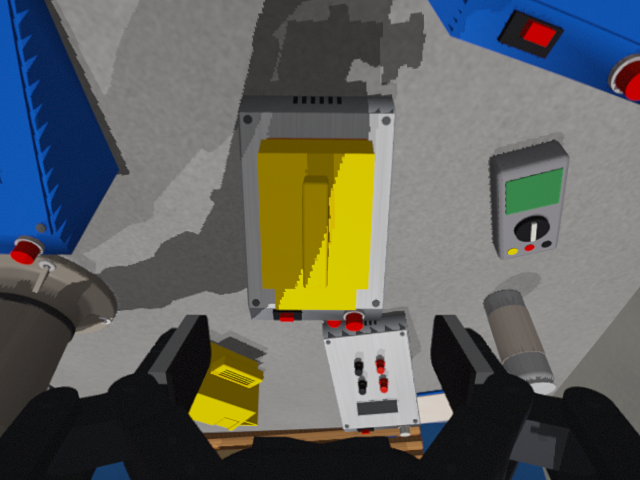

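The rib is at columns 303–329, rows 176–288, and the screws (248,119), (386,120), (256,303), (376,303) agree with the prediction. Next I refine and check the depth of deck and rib.

```bash
python3 - <<'E'
from refine import *
f=load("w3.npz")
uv=blobs(f,[(256,303),(376,303),(386,120),(248,119)],7,35)
x=fit(f,uv,S,np.array([.4786,.1956,.076]),-8.86)
W=cloud(f,f);O=x[:3].copy();F=fr(x[3])
for O in(x[:3],np.array([.4786,.1956,.076])):
  L=(W-O)@F*1e3
  print("panel",np.nanmedian(L[130:280,246:254].reshape(-1,3),0).round(2),np.nanmedian(L[180:280,380:385].reshape(-1,3),0).round(2))
  deck=L[170:285,266:296].reshape(-1,3); print("deckL",np.nanmedian(deck,0).round(2)); deck=L[170:285,340:365].reshape(-1,3); print("deckR",np.nanmedian(deck,0).round(2))
  rib=L[195:280,307:324].reshape(-1,3); print("rib top",np.nanmedian(rib,0).round(2))
c,r_=cv2.lstsq if 0 else (0,0)
q=L[170:285,266:296].reshape(-1,3); A=np.c_[q[:,:2],np.ones(len(q))]; print("deck slope",np.linalg.lstsq(A,q[:,2],rcond=None)[0].round(4))
tall=(L[...,2]>118)&(L[...,2]<132)&(abs(L[...,0])<60)&(abs(L[...,1])<40); q=L[tall]; print("rib ext",np.percentile(q,[1,50,99],axis=0).round(1))
v=np.argwhere(tall); 
dk=(L[...,2]>88)&(L[...,2]<100)&(abs(L[...,0])<80)&(abs(L[...,1])<60); q=L[dk]; print("deck ext",np.percentile(q,[.5,50,99.5],axis=0).round(1))
yy,xx=np.where(tall); 
q=L[tall]; sl=[np.median(q[(q[:,0]>a)&(q[:,0]<a+10)][:,1].round(2)) for a in(-30,-20,-10,0,10,20)]; print("rib mid y by x",np.round(sl,2))
E
```

```text
blob [np.float64(255.46341463414635), np.float64(302.1219512195122)] 41
blob [np.float64(375.47727272727275), np.float64(302.90909090909093)] 44
blob [np.float64(385.9375), np.float64(120.15625)] 64
blob [np.float64(247.36363636363637), np.float64(119.01818181818182)] 55
fit O [0.4776 0.1954 0.0732] yaw -8.79 res px [ 0.19  0.05 -0.11  0.12 -0.11  0.01  0.04 -0.15]
panel [  7.67 -62.51   1.87] [30.53 63.19  1.61]
deckL [  2.71 -24.35  95.92]
deckR [ 2.26 25.86 95.82]
rib top [  0.26   0.2  126.86]
panel [  6.57 -63.46  -0.75] [29.43 62.24 -1.01]
deckL [  1.61 -25.3   93.3 ]
deckR [ 1.16 24.91 93.21]
rib top [ -0.84  -0.74 124.24]
 ** On entry to DLASCL parameter number  4 had an illegal value
 ** On entry to DLASCL parameter number  4 had an illegal valueTraceback (most recent call last):
  File "<stdin>", line 12, in <module>
    x, resids, rank, s = _umath_linalg.lstsq(a, b, rcond,
                         ~~~~~~~~~~~~~~~~~~~^^^^^^^^^^^^^
                                             signature=signature)
                                             ^^^^^^^^^^^^^^^^^^^^
    raise LinAlgError("SVD did not converge in Linear Least Squares")
numpy.linalg.LinAlgError: SVD did not converge in Linear Least Squares
```

```bash
python3 - <<'E'
from refine import *
def fit2(f,uv,A,yaw,dz):
    F0=fr(yaw);A=A+F0[:,2]*dz
    def res(p):
        F=fr(p[2]);return (proj(f,A+F0[:,:2]@p[:2]+S@F.T,f)-uv).ravel()
    s=least_squares(res,[0,0,yaw],x_scale=[1e-3,1e-3,.1]);O=A+F0[:,:2]@s.x[:2];print("O",O.round(4),"yaw",s.x[2].round(2),"shift",s.x[:2].round(5),s.fun.round(2));return O,fr(s.x[2])
f=load("w2.npz");O,F=fit2(f,np.array([[241.87,364.73],[400.56,364.3],[417.07,121.84],[222,123.28]]),np.array([.51,-.2045,.0755]),4.8,-.00065)
f=load("w3.npz");O,F=fit2(f,np.array([[255.46,302.12],[375.48,302.91],[385.94,120.16],[247.36,119.02]]),np.array([.4786,.1956,.076]),-8.86,-.00085)
L=(cloud(f,f)-O)@F*1e3; L=np.nan_to_num(L,nan=999)
c=f["color"].astype(int);yl=(c[...,0]>70)&(c[...,2]<50)
tall=yl&(L[...,2]>118)&(L[...,2]<132)&(abs(L[...,0])<60)&(abs(L[...,1])<40); q=L[tall]; print("rib ext",np.percentile(q,[1,50,99],axis=0).round(1))
print("rib mid y by x",[np.median(q[(q[:,0]>a)&(q[:,0]<a+10)][:,1]).round(2) for a in(-30,-20,-10,0,10,20)])
d=yl&(L[...,2]>90)&(L[...,2]<98); q=L[d]; print("deck ext",np.percentile(q,[.5,50,99.5],axis=0).round(1))
A=np.c_[q[:,:2],np.ones(len(q))]; print("deck slope",np.linalg.lstsq(A,q[:,2],rcond=None)[0].round(4))
Y=O+F@np.array([0,0,.034]); print("shroud origin",Y.round(4))
print("approach target TCP above (z=110+34)"); plan(tool(F),Y+F@[0,0,.062],6)
E
```

```text
O [ 0.5099 -0.2041  0.0745] yaw 4.84 shift [-8.9e-04 -7.0e-05] [-0.11  0.7   0.15  0.75  0.19 -0.43 -0.23 -0.49]
O [0.4778 0.1965 0.0746] yaw -8.79 shift [-0.00141 -0.00094] [-0.08  0.56  0.15  0.64  0.25 -0.35 -0.31 -0.51]
rib ext [[-34.1  -7.8 119.6]
 [ -2.6   0.2 125. ]
 [ 34.    8.  126.5]]
rib mid y by x [np.float64(0.06), np.float64(0.11), np.float64(0.18), np.float64(0.21), np.float64(0.27), np.float64(0.29)]
deck ext [[-48.5 -38.6  92.3]
 [ -5.9  -0.4  94.1]
 [ 49.6  38.5  95.8]]
deck slope [-3.00000e-04 -1.60000e-03  9.40986e+01]
shroud origin [0.4804 0.2133 0.104 ]
approach target TCP above (z=110+34)
total rot 0.54 dist mm 116.4
-0.05 0.07 0.03 -0.72 19.30 1.77
-0.05 0.07 0.03 -0.71 19.30 1.78
-0.05 0.07 0.03 -0.70 19.30 1.80
-0.05 0.07 0.03 -0.69 19.30 1.81
-0.05 0.07 0.03 -0.68 19.30 1.83
-0.05 0.07 0.03 -0.67 19.30 1.84
```

```bash
python3 -m jog '-0.1 0.15 0.05 -1.5 25 4 1; -0.1 0.15 0.05 -1.5 25 4 1; -0.1 0.1 0.05 -1 25 3 1; 0 0 0 0 20 0 1; 0 0 0 0 10 0 1'
cat > pl.py <<'E'
import sys
from h import *
OPEN=(np.array([.5099,-.2043,.0747]),fr(4.84)); LIVE=(np.array([.4778,.1965,.0746]),fr(-8.79))
def tcp(base,x,y,z,rot=(0,0,0)):
    # shroud origin at (x,y,z) mm in panel frame, rot deg about panel axes; TCP offset in shroud frame set by GR
    O,F=base; M=R.from_rotvec(rot,degrees=True).as_matrix(); return O+F@(np.array([x,y,z])/1e3+M@GR), tool(F@M)
GR=np.array([0,0,.064])
if __name__=="__main__":
    b={"o":OPEN,"l":LIVE}[sys.argv[1]]; x,y,z=map(float,sys.argv[2:5]); n=int(sys.argv[5]); rot=[float(v) for v in sys.argv[6:9]] or (0,0,0)
    p,T=tcp(b,x,y,z,rot); plan(T,p,n)
    from bench import r
    o=r.get_obs(); O,F=b; Tm=R.from_rotvec(o["orientation"]).as_matrix(); S=np.c_[-Tm[:,2],Tm[:,0],-Tm[:,1]]
    print("shroud now in panel mm",((F.T@(o["tcp_pos"]-O)-F.T@S@GR)*1e3).round(2),"rot",R.from_matrix(F.T@S).as_rotvec(degrees=True).round(2))
    print("force panel axes",(F.T@o["contact_force"]).round(2),"moment",(F.T@o["moment"]).round(2),"grip",o["grip_width"],"clk",o["clock"],"j",o["joints"].round(2))
E
python3 pl.py l 0 0 34 1
```

```text
clock: 3.63
tcp_pos: [0.486, 0.2428, 0.1648]
orientation: [-2.096, 0.166, -0.095]
contact_force: [-1.1, -0.2, 0.3]
grip_width: 0.0858
total rot 0.48 dist mm 5.7
0.40 -0.22 -0.15 -1.02 3.54 4.41
shroud now in panel mm [ 4.84  0.84 37.57] rot [-0.15 -0.4  -0.22]
force panel axes [ 0.48 -1.09  0.09] moment [-0.06  0.52 -0.  ] grip 0.08582303175410923 clk 3.6333 j [-0.4   0.61 -0.52  1.68  0.54  1.45 -1.28]
```

```bash
python3 -m jog '0 0 0 0 0 0 1; 0.2 -0.1 -0.1 -0.5 2 2.5 1; 0 0 0 0 0 0 1; 0 0 0 0 0 0 1; 0 0 0 0 0 0 1'; python3 pl.py l 0 0 34 1; python3 shot.py w4
```

```text
clock: 4.05
tcp_pos: [0.4866, 0.248, 0.164]
orientation: [-2.089, 0.159, -0.096]
contact_force: [0.0, -0.9, -0.2]
grip_width: 0.0854
total rot 0.16 dist mm 5.7
-0.07 -0.08 0.12 -0.85 5.55 -0.59
shroud now in panel mm [-0.66  0.98 39.56] rot [ 0.12  0.07 -0.08]
force panel axes [ 0.7   0.16 -0.64] moment [ 0.03  0.52 -0.02] grip 0.0853997527257022 clk 4.05 j [-0.4   0.61 -0.52  1.67  0.54  1.45 -1.28]
4.05 [0.4866 0.248  0.164 ] qv 0.0044 [ 0.02 -0.94 -0.21]
```

View pics/w4.png

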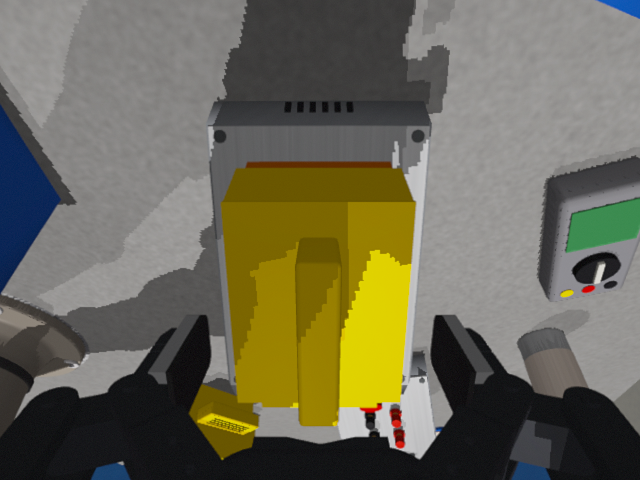

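The rib (columns 297–342) is centred between the open fingers. I finish the descent and close.

```bash
python3 -m jog '0 0 0.1 -0.5 5.5 -0.5 1; 0 0 0 0 0 0 1; 0 0 0 0 0 0 0.1; 0 0 0 0 0 0 0; 0 0 0 0 0 0 0' 70;python3 -m jog '0 0 0 0 0 0 0; 0 0 0 0 0 0 0; 0 0 0 0 0 0 0; 0 0 0 0 0 0 0; 0 0 0 0 0 0 0' 70; python3 pl.py l 0 0 34 1; python3 shot.py w5
```

```text
clock: 4.52
tcp_pos: [0.4853, 0.244, 0.1586]
orientation: [-2.09, 0.162, -0.094]
contact_force: [-0.6, -0.1, 0.7]
grip_width: 0.0515
clock: 4.93
tcp_pos: [0.4853, 0.2443, 0.1587]
orientation: [-2.09, 0.162, -0.094]
contact_force: [0.7, 0.1, 1.1]
grip_width: 0.015
total rot 0.09 dist mm 1.0
0.01 -0.08 -0.04 -0.11 -0.99 0.18
shroud now in panel mm [ 0.19  0.07 33.01] rot [-0.04 -0.01 -0.08]
force panel axes [0.37 0.66 1.03] moment [-0.05  0.58 -0.  ] grip 0.014964934075109189 clk 4.9333 j [-0.4   0.62 -0.52  1.68  0.54  1.44 -1.28]
4.9333 [0.4853 0.2443 0.1587] qv 0.0017 [0.68 0.09 1.08]
```

View pics/w5.png

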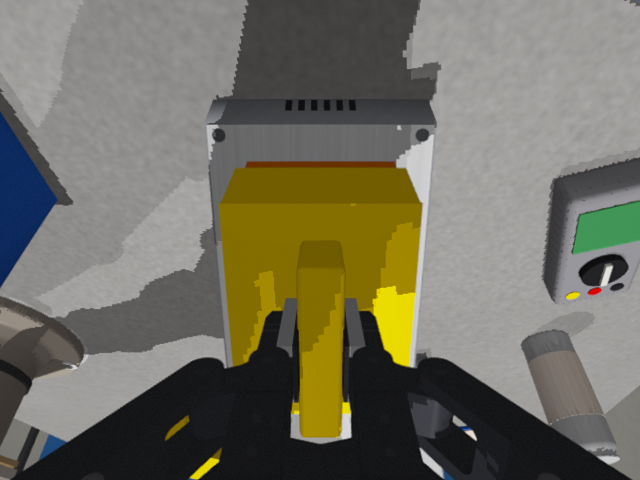

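Gripped at 15 mm opening with no side load. I pull square off the panel along −tool y.

```bash
sed -i 's/^GR=.*/GR=np.array([.0002,.0001,.063])/' pl.py; python3 -m jog '0 0 0 0 -3 0 0; 0 0 0 0 -5 0 0; 0 0 0 0 -6 0 0; 0 0 0 0 -6 0 0; 0 0 0 0 -6 0 0'; python3 pl.py l 0 0 64 1; python3 -m jog '0 0 0 0 -7 0 0; 0 0 0 0 -7 0 0; 0 0 0 0 -7 0 0; 0 0 0 0 -7 0 0; 0 0 0 0 -4 0 0'; python3 pl.py l 0 0 100 1;  python3 shot.py w6
```

```text
clock: 5.4
tcp_pos: [0.4874, 0.2575, 0.1818]
orientation: [-2.089, 0.162, -0.094]
contact_force: [0.3, -0.3, -2.0]
grip_width: 0.0148
total rot 0.08 dist mm 3.3
-0.01 -0.07 -0.03 -0.09 -3.26 -0.12
shroud now in panel mm [-1.300e-01  6.000e-02  6.074e+01] rot [-0.03  0.01 -0.07]
force panel axes [-0.75  0.36 -1.89] moment [-0.03  0.82  0.04] grip 0.014791014731198914 clk 5.4 j [-0.41  0.6  -0.53  1.64  0.53  1.49 -1.27]
clock: 5.82
tcp_pos: [0.49, 0.2736, 0.2098]
orientation: [-2.089, 0.161, -0.094]
contact_force: [0.1, 0.2, -1.9]
grip_width: 0.0149
total rot 0.09 dist mm 6.9
-0.04 -0.08 -0.01 -0.14 -6.87 -0.19
shroud now in panel mm [-0.24  0.13 93.13] rot [-0.01  0.04 -0.08]
force panel axes [-1.11  0.04 -1.5 ] moment [ 0.01  0.86 -0.02] grip 0.014913670294877553 clk 5.8167 j [-0.43  0.59 -0.53  1.59  0.51  1.55 -1.26]
5.8167 [0.49   0.2736 0.2098] qv 0.0779 [ 0.08  0.21 -1.85]
```

View pics/w6.png

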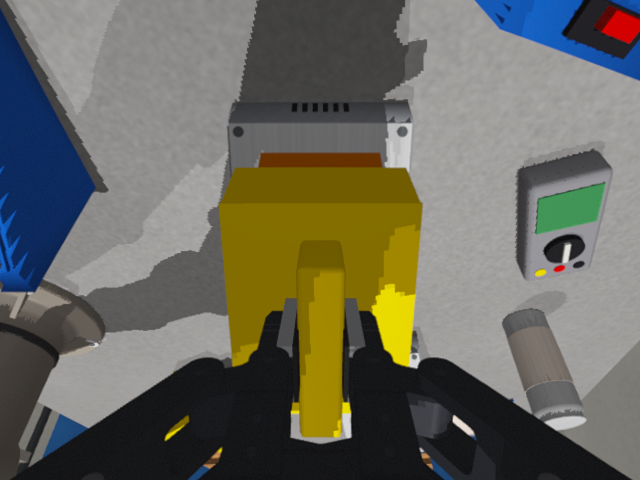

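The yellow one has come out 59 mm; the orange remains on the panel at (320,160). I pull further and check with the side camera.

```bash
python3 -m jog '0 0 0 0 -10 0 0; 0 0 0 0 -12 0 0; 0 0 0 0 -14 0 0; 0 0 0 0 -12 0 0; 0 0 0 0 0 0 0'; python3 pl.py l 0 0 140 1;  python3 - <<'E'
from h import *
from bench import imaging
f=imaging.grab_frame("side");np.savez("side1.npz",**f)
cv2.imwrite("pics/s1.png",cv2.resize(f["color"][100:340,180:500,::-1],None,fx=2.4,fy=2.4))
E
```

```text
clock: 6.28
tcp_pos: [0.4939, 0.299, 0.2529]
orientation: [-2.086, 0.16, -0.095]
contact_force: [0.3, 0.7, -1.6]
grip_width: 0.0152
total rot 0.24 dist mm 3.4
-0.21 -0.07 0.09 -0.18 3.26 -0.94
shroud now in panel mm [ -1.16   0.27 143.27] rot [ 0.09  0.21 -0.07]
force panel axes [-1.41  0.14 -1.01] moment [-0.02  0.83  0.  ] grip 0.015212837224345304 clk 6.2833 j [-0.46  0.58 -0.54  1.5   0.5   1.64 -1.24]
```

View pics/s1.png

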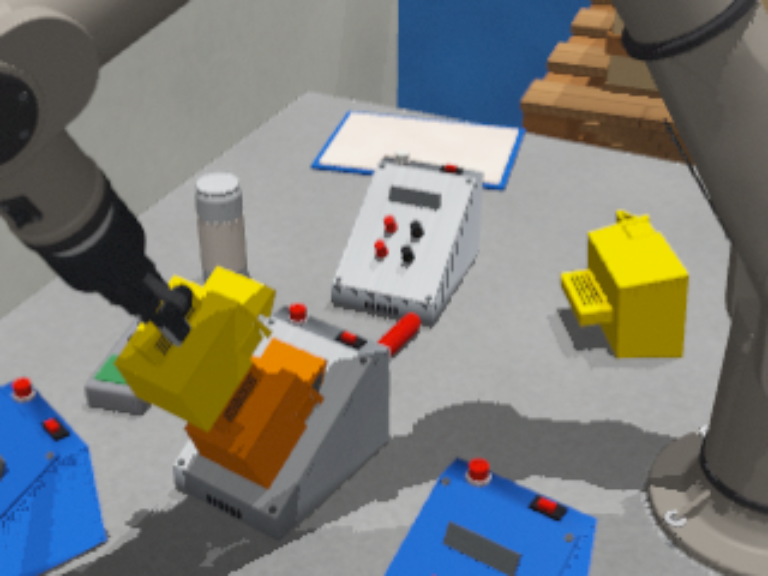

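Yellow is clear in the side view at (200,350) and orange still sits square on the live box at (265,425). I raise, then cross to the open box.

```bash
python3 -m jog '0 0 0 0 -20 -10 0; 0 0 0 0 -26 -15 0; 0 0 0 0 -22 -18 0; 0 -1 -0.5 0 0 -30 0; 0 -1 -0.5 0 0 -30 0'; python3 pl.py o 28 0 90 12
```

```text
clock: 6.75
tcp_pos: [0.4851, 0.2422, 0.3612]
orientation: [-2.091, 0.12, -0.065]
contact_force: [1.0, -0.6, -2.4]
grip_width: 0.0149
total rot 11.34 dist mm 419.1
-0.00 -0.81 -0.48 5.45 26.31 -22.31
-0.00 -0.81 -0.48 4.91 26.36 -22.39
-0.00 -0.81 -0.48 4.37 26.40 -22.45
-0.00 -0.81 -0.48 3.83 26.43 -22.51
-0.00 -0.81 -0.48 3.29 26.46 -22.56
-0.00 -0.81 -0.48 2.74 26.49 -22.60
-0.00 -0.81 -0.48 2.20 26.51 -22.63
-0.00 -0.81 -0.48 1.65 26.53 -22.66
-0.00 -0.81 -0.48 1.11 26.54 -22.67
-0.00 -0.81 -0.48 0.56 26.55 -22.68
-0.00 -0.81 -0.48 0.02 26.55 -22.69
-0.00 -0.81 -0.48 -0.53 26.55 -22.68
shroud now in panel mm [-244.63    6.59  408.9 ] rot [-5.81  0.04 -9.74]
force panel axes [-0.64  0.94 -2.42] moment [ 0.17  0.68 -0.06] grip 0.014916952606886039 clk 6.75 j [-0.38  0.42 -0.56  1.49  0.47  1.76 -1.08]
```

```bash
python3 -m jog '0 -0.81 -0.48 5 20 -29 0; 0 -0.81 -0.48 5 20 -29 0; 0 -0.81 -0.48 4.5 22 -29 0; 0 -0.81 -0.48 4 24 -28 0; 0 -0.81 -0.48 3.5 25 -26 0';python3 -m jog '0 -0.81 -0.48 3 28 -24 0; 0 -0.81 -0.48 2 30 -22 0; 0 -0.81 -0.48 1.5 30 -20 0; 0 -0.81 -0.48 1 30 -18 0; 0 -0.81 -0.48 0.5 30 -15 0'; python3 pl.py o 28 0 80 4
```

```text
clock: 7.17
tcp_pos: [0.4921, 0.0606, 0.3349]
orientation: [-2.095, 0.036, -0.019]
contact_force: [0.7, -0.9, -1.8]
grip_width: 0.0152
clock: 7.58
tcp_pos: [0.4991, -0.0994, 0.2558]
orientation: [-2.095, -0.049, 0.03]
contact_force: [0.2, 0.2, -2.5]
grip_width: 0.0149
total rot 2.13 dist mm 72.6
0.01 -0.45 -0.28 1.05 16.63 -7.21
0.01 -0.45 -0.28 0.91 16.63 -7.22
0.01 -0.45 -0.28 0.77 16.64 -7.23
0.01 -0.45 -0.28 0.63 16.64 -7.24
shroud now in panel mm [ -0.96  -3.2  146.58] rot [-1.11 -0.04 -1.81]
force panel axes [-1.36  0.26 -2.05] moment [ 0.02  0.82 -0.07] grip 0.01487769534099879 clk 7.5833 j [ 0.1   0.23 -0.41  1.97  0.65  1.19 -0.58]
```

```bash
python3 -m jog '0 -0.45 -0.28 1 17 -7 0; 0 -0.45 -0.28 1 17 -7 0; 0 -0.45 -0.28 1 17 -6 0; 0 -0.2 -0.1 0 6 -2 0; 0 0 0 0 0 0 0'; python3 pl.py o 24 0 40 4; python3 shot.py w7;  python3 - <<'E'
from h import *
from bench import imaging
f=imaging.grab_frame("side");np.savez("side2.npz",**f)
cv2.imwrite("pics/s2.png",cv2.resize(f["color"][100:300,240:480,::-1],None,fx=3,fy=3))
E
```

```text
clock: 8.0
tcp_pos: [0.5042, -0.1458, 0.2168]
orientation: [-2.094, -0.079, 0.05]
contact_force: [-0.4, 1.0, -2.8]
grip_width: 0.0147
total rot 0.47 dist mm 49.7
0.01 -0.07 -0.10 0.31 12.37 -1.01
0.01 -0.07 -0.10 0.28 12.37 -1.01
0.01 -0.07 -0.10 0.26 12.37 -1.02
0.01 -0.07 -0.10 0.24 12.37 -1.02
shroud now in panel mm [19.95 -1.29 89.49] rot [-0.38 -0.03 -0.27]
force panel axes [-2.28 -0.32 -1.96] moment [-0.05  0.74 -0.01] grip 0.014729151768843264 clk 8.0 j [ 0.16  0.27 -0.37  2.02  0.72  1.07 -0.55]
8.0 [ 0.5042 -0.1458  0.2168] qv 0.0362 [-0.4   0.97 -2.84]
```

View pics/w7.png

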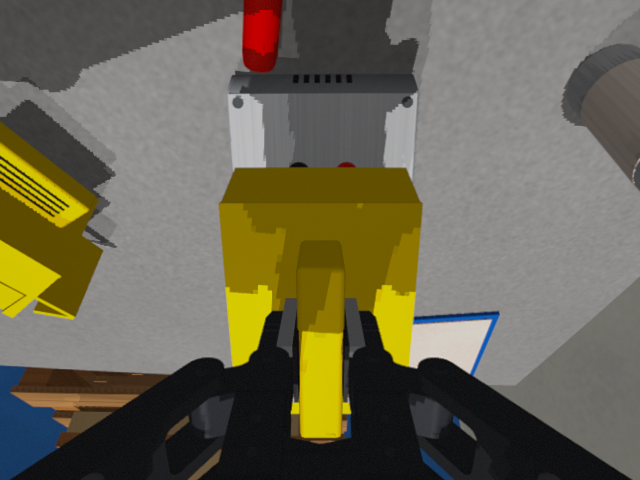

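View pics/s2.png

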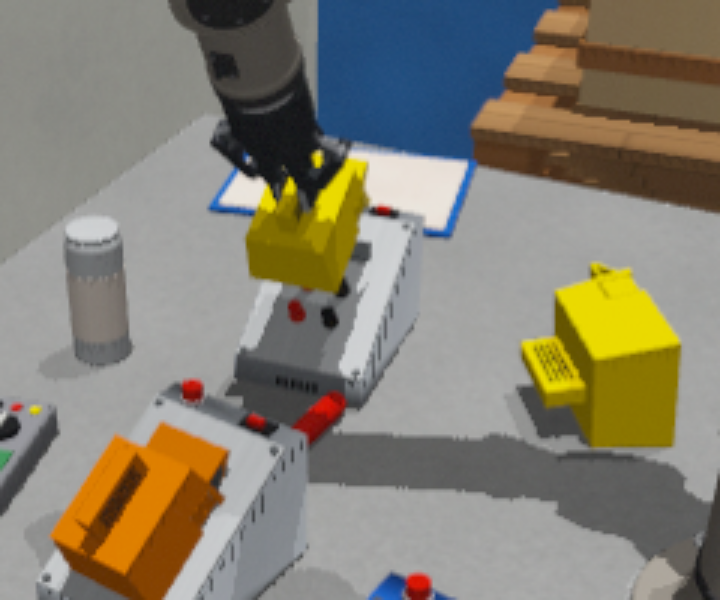

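Yellow is over the open panel, square, with an unchanged grip. Orange is still on its box. I descend to about 10 mm off at x ≈ +19.

```bash
python3 -m jog '0 -0.1 -0.1 0.5 20 0 0; 0 -0.1 -0.1 0.5 20 0 0; 0 -0.1 -0.2 0 18 0 0; 0 0 0 0 12 0 0; 0 0 0 0 0 0 0'; python3 pl.py o 19 0 6 2
```

```text
clock: 8.52
tcp_pos: [0.5089, -0.1793, 0.1562]
orientation: [-2.093, -0.092, 0.052]
contact_force: [-0.5, 0.4, -2.7]
grip_width: 0.0149
total rot 0.15 dist mm 14.1
0.00 0.05 0.06 -0.52 7.01 -0.04
0.00 0.05 0.06 -0.51 7.01 -0.04
shroud now in panel mm [18.92  1.13 20.03] rot [ 0.11 -0.01  0.1 ]
force panel axes [-1.75 -0.43 -2.15] moment [-0.04  0.79 -0.01] grip 0.014886793580904827 clk 8.5167 j [ 0.18  0.36 -0.33  2.07  0.83  0.94 -0.62]
```

```bash
python3 -m jog '0 0.1 0.1 -0.5 6 0 0; 0 0 0 -0.5 6 0 0; 0 0 0 0 2 0 0; 0 0 0 0 0 0 0; 0 0 0 0 0 0 0'; python3 pl.py o 19 0 0 2; python3 shot.py w8
```

```text
clock: 8.93
tcp_pos: [0.5098, -0.1857, 0.1457]
orientation: [-2.093, -0.092, 0.048]
contact_force: [-0.2, 0.4, -3.9]
grip_width: 0.0148
total rot 0.21 dist mm 7.9
0.01 -0.02 0.10 -0.69 3.88 0.14
0.01 -0.02 0.10 -0.68 3.88 0.14
shroud now in panel mm [19.29  1.58  7.76] rot [ 0.21 -0.01 -0.03]
force panel axes [-2.32 -0.12 -3.16] moment [0.01 0.8  0.01] grip 0.014840383079341579 clk 8.9333 j [ 0.19  0.38 -0.32  2.08  0.85  0.92 -0.63]
8.9333 [ 0.5098 -0.1857  0.1457] qv 0.0035 [-0.15  0.42 -3.9 ]
```

View pics/w8.png

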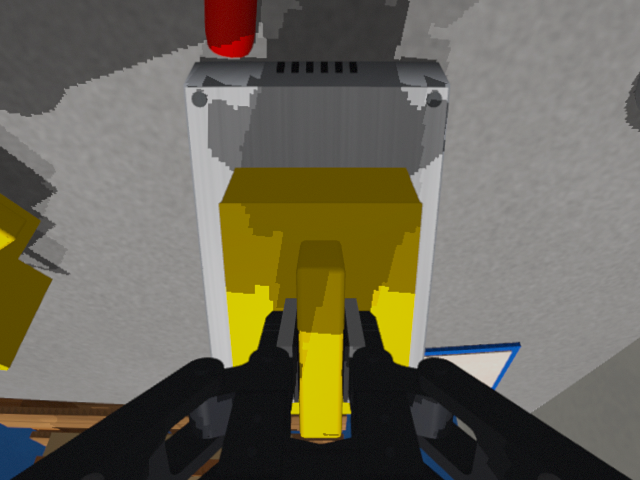

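```bash
python3 - <<'E'
from refine import *
from pl import OPEN
f=load("w8.npz");O,F=OPEN
uv=blobs(f,[(199,99),(433,99)],9,35)
P=proj(f,O+S[[3,2]]@F.T,f);print(P.round(2))
# ray onto panel plane
C,d=ray(f,uv,f);n=F[:,2]
for k in d: t=((O+.0005*n-C)@n)/(k@n); print(((C+t*k-O)@F*1e3).round(2))
E
```

```text
blob [np.float64(206.0), np.float64(99.0)] 1
blob [np.float64(433.94827586206895), np.float64(102.98275862068965)] 58
[[198.83  98.95]
 [434.4   98.96]]
[-69.44 -57.45   0.5 ]
[-67.51  61.13   0.5 ]
```

Predicted and seen screws agree to 1 px, so the 1.5 mm sideways offset is real. I correct it and lower to the panel.

```bash
python3 -m jog '0 0 0.2 -1.5 2 0 0; 0 0 0 0 2 0 0; 0 0 0 0 0 0 0; 0 0 0 0 0 0 0; 0 0 0 0 0 0 0'; python3 pl.py o 19 0 0 2
```

```text
clock: 9.4
tcp_pos: [0.5082, -0.1881, 0.1419]
orientation: [-2.093, -0.088, 0.051]
contact_force: [0.7, 0.7, -1.2]
grip_width: 0.0151
total rot 0.04 dist mm 3.4
0.01 -0.01 -0.01 0.22 1.69 0.16
0.01 -0.01 -0.01 0.22 1.69 0.15
shroud now in panel mm [19.32 -0.46  3.38] rot [-0.03 -0.01 -0.03]
force panel axes [-1.16  0.75 -0.68] moment [0.05 0.76 0.04] grip 0.015139538538477595 clk 9.4 j [ 0.19  0.39 -0.32  2.08  0.85  0.92 -0.64]
```

```bash
python3 -m jog '0 0 0 0.4 2 0 0; 0 0 0 0 1 0 0; 0 0 0 0 0.5 0 0; 0 0 0 0 0 0 0; 0 0 0 0 0 0 0'; python3 pl.py o 0 0 0 8
```

```text
clock: 9.82
tcp_pos: [0.5087, -0.1898, 0.1389]
orientation: [-2.093, -0.088, 0.051]
contact_force: [-0.8, -0.6, -0.5]
grip_width: 0.015
total rot 0.04 dist mm 19.3
0.00 -0.00 -0.00 0.00 -0.01 2.41
0.00 -0.00 -0.00 0.00 -0.01 2.41
0.00 -0.00 -0.00 0.00 -0.01 2.41
0.00 -0.00 -0.00 0.00 -0.01 2.41
0.00 -0.00 -0.00 0.00 -0.01 2.41
0.00 -0.00 -0.00 0.00 -0.01 2.41
0.00 -0.00 -0.00 0.00 -0.01 2.41
0.00 -0.00 -0.00 0.00 -0.01 2.41
shroud now in panel mm [19.3  -0.07 -0.08] rot [-0.03 -0.01 -0.03]
force panel axes [ 0.19 -0.87 -0.7 ] moment [-0.12  0.74  0.01] grip 0.01499178050340157 clk 9.8167 j [ 0.19  0.39 -0.31  2.08  0.86  0.91 -0.64]
```

```bash
python3 -m jog '0 0 0 0 0.6 0 0; 0 0 0 0 0 2 0; 0 0 0 0 0 3 0; 0 0 0 0 0 3 0; 0 0 0 0 0 0 0'; python3 pl.py o 0 0 0 4
```

```text
clock: 10.23
tcp_pos: [0.5089, -0.1828, 0.1349]
orientation: [-2.094, -0.089, 0.05]
contact_force: [-0.8, 1.4, 5.1]
grip_width: 0.0149
total rot 0.08 dist mm 11.3
0.01 -0.00 0.02 -0.19 -0.04 2.82
0.01 -0.00 0.02 -0.19 -0.04 2.82
0.01 -0.00 0.02 -0.19 -0.04 2.82
0.01 -0.00 0.02 -0.19 -0.04 2.82
shroud now in panel mm [11.34  0.82 -0.14] rot [ 0.06 -0.04 -0.02]
force panel axes [ 1.29 -0.7   5.17] moment [-0.01  0.37  0.05] grip 0.01491510644092102 clk 10.2333 j [ 0.18  0.4  -0.32  2.08  0.86  0.91 -0.66]
```

```bash
python3 -m jog '0 0 0 -0.5 0 2.5 0; 0 0 0 -0.3 0 2.5 0; 0 0 0 -0.2 0 2 0; 0 0 0 0 0 0 0; 0 0 0 0 0 0 0'; python3 pl.py o 0 0 0 2
```

```text
clock: 10.65
tcp_pos: [0.5075, -0.1771, 0.1315]
orientation: [-2.093, -0.089, 0.05]
contact_force: [0.0, 2.1, 5.9]
grip_width: 0.015
total rot 0.08 dist mm 4.5
0.02 -0.02 0.03 0.08 -0.07 2.26
0.02 -0.02 0.03 0.08 -0.06 2.26
shroud now in panel mm [ 4.56 -0.09 -0.13] rot [ 0.07 -0.03 -0.04]
force panel axes [1.09 0.2  6.15] moment [0.01 0.22 0.02] grip 0.015047164809267013 clk 10.65 j [ 0.17  0.4  -0.32  2.09  0.87  0.91 -0.68]
```

```bash
python3 -m jog '0 0 0 -0.2 0 2 0; 0 0 0 0 0 1.5 0; 0 0 0 0 0 1 0; 0 0 0 0 0 0 0; 0 0 0 0 0 0 0'; python3 pl.py o 0 0 0 2
```

```text
clock: 11.07
tcp_pos: [0.5071, -0.1736, 0.1295]
orientation: [-2.094, -0.089, 0.049]
contact_force: [1.1, 1.2, 6.7]
grip_width: 0.0149
total rot 0.11 dist mm 0.6
0.03 -0.03 0.03 0.17 -0.06 0.23
0.03 -0.03 0.03 0.17 -0.06 0.23
shroud now in panel mm [ 0.54 -0.28 -0.12] rot [ 0.06 -0.07 -0.06]
force panel axes [2.4  1.15 6.4 ] moment [-0.05 -0.06  0.05] grip 0.014893178647682755 clk 11.0667 j [ 0.16  0.4  -0.32  2.09  0.87  0.91 -0.69]
```

```bash
python3 -m jog '0 0 0 0.2 0 1 0; 0 0 0 0 0 0.5 0; 0 0 0 0 0 0 0; 0 0 0 0 0 0 0; 0 0 0 0 0 0 0'; python3 pl.py o 0 0 0 2;  python3 -m jog '0 0 0 0 0 1 0; 0 0 0 0 0 1 0; 0 0 0 0 0 0 0; 0 0 0 0 0 0 0; 0 0 0 0 0 0 0'; python3 pl.py o 0 0 0 2
```

```text
clock: 11.48
tcp_pos: [0.5071, -0.1736, 0.1295]
orientation: [-2.096, -0.088, 0.049]
contact_force: [-0.2, -2.7, 10.2]
grip_width: 0.0154
total rot 0.23 dist mm 0.6
0.10 -0.06 0.01 0.16 -0.06 0.23
0.10 -0.06 0.01 0.16 -0.06 0.23
shroud now in panel mm [ 0.67 -0.3  -0.12] rot [ 0.03 -0.19 -0.12]
force panel axes [ 7.47 -0.42  7.52] moment [-0.2  -0.66  0.07] grip 0.015420875896234898 clk 11.4833 j [ 0.16  0.41 -0.32  2.09  0.87  0.91 -0.69]
clock: 11.9
tcp_pos: [0.5071, -0.1736, 0.1295]
orientation: [-2.099, -0.087, 0.047]
contact_force: [-0.3, -5.5, 14.3]
grip_width: 0.0148
total rot 0.4 dist mm 0.6
0.18 -0.10 -0.00 0.16 -0.07 0.22
0.18 -0.10 -0.00 0.16 -0.06 0.22
shroud now in panel mm [ 0.83 -0.32 -0.13] rot [-0.   -0.35 -0.2 ]
force panel axes [11.89 -0.81  9.6 ] moment [-0.28 -1.69  0.19] grip 0.014809500263437246 clk 11.9 j [ 0.16  0.41 -0.32  2.09  0.87  0.92 -0.7 ]
```

```bash
python3 -m jog '0 0 0 0.3 0.5 1 0; 0 0 0 0 0.5 1 0; 0 0 0 0 0 1 0; 0 0 0 0 0 0 0; 0 0 0 0 0 0 0'; python3 pl.py o 0 0 0 2; python3 shot.py w9;python3 - <<'E'
from h import *
from bench import imaging
f=imaging.grab_frame("side");np.savez("side3.npz",**f)
cv2.imwrite("pics/s3.png",cv2.resize(f["color"][130:270,270:450,::-1],None,fx=4,fy=4,interpolation=cv2.INTER_CUBIC))
f=imaging.grab_frame("scene");np.savez("scene3.npz",**f)
cv2.imwrite("pics/c3.png",cv2.resize(f["color"][240:390,150:310,::-1],None,fx=4,fy=4,interpolation=cv2.INTER_CUBIC))
E
```

```text
clock: 12.32
tcp_pos: [0.5071, -0.1736, 0.1294]
orientation: [-2.104, -0.084, 0.045]
contact_force: [-6.4, -6.9, 31.3]
grip_width: 0.0148
total rot 0.72 dist mm 0.6
0.32 -0.16 -0.03 0.15 -0.11 0.23
0.32 -0.16 -0.03 0.15 -0.11 0.23
shroud now in panel mm [ 1.16 -0.37 -0.21] rot [-0.06 -0.64 -0.32]
force panel axes [21.19 -7.   23.95] moment [-1.38 -3.31  0.37] grip 0.014846852058311679 clk 12.3167 j [ 0.15  0.41 -0.32  2.09  0.88  0.92 -0.71]
12.3167 [ 0.5071 -0.1736  0.1294] qv 0.0024 [-6.44 -6.95 31.34]
```

View pics/s3.png

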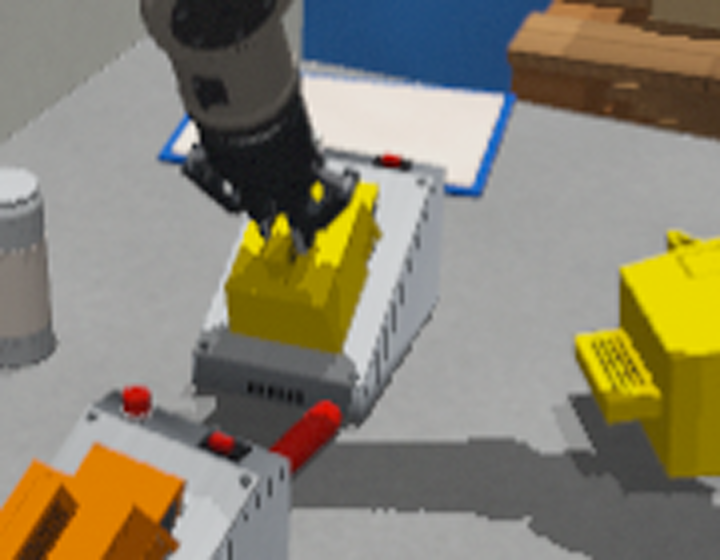

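View pics/c3.png

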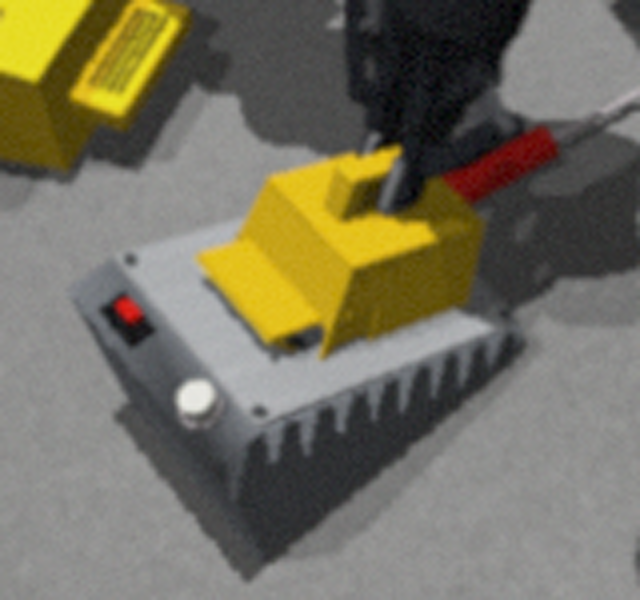

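View pics/w9.png

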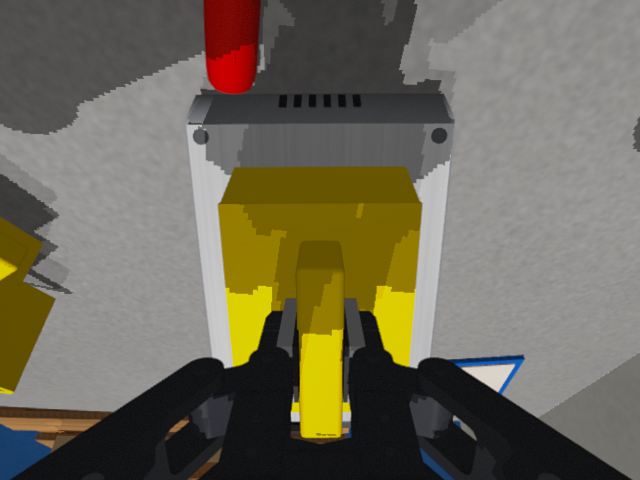

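Yellow sits flat on the panel with its flange strip over the cleat (scene crop (260,290)), and a 21 N push down the slope moves it no further. I unload, check, then release.

```bash
python3 -m jog '0 0 0 0 -0.5 -1.5 0; 0 0 0 0 -0.4 -1.5 0; 0 0 0 0 0 -1 0; 0 0 0 0 0 0 0; 0 0 0 0 0 0 0'; python3 pl.py o 0 0 0 2
```

```text
clock: 12.88
tcp_pos: [0.5071, -0.1736, 0.1295]
orientation: [-2.098, -0.087, 0.048]
contact_force: [-2.9, -2.6, 14.6]
grip_width: 0.0149
total rot 0.32 dist mm 0.6
0.14 -0.08 -0.01 0.15 -0.07 0.22
0.14 -0.08 -0.01 0.15 -0.07 0.22
shroud now in panel mm [ 0.74 -0.32 -0.14] rot [-0.01 -0.27 -0.17]
force panel axes [ 9.33 -3.13 11.51] moment [-0.41 -1.22  0.15] grip 0.014867646937668011 clk 12.8833 j [ 0.16  0.41 -0.32  2.09  0.87  0.92 -0.69]
```

```bash
python3 -m jog '0 0 0 -0.3 -0.4 -1.2 0; 0 0 0 0 -0.2 -0.5 0; 0 0 0 0 0 0 0; 0 0 0 0 0 0 0; 0 0 0 0 0 0 0'; python3 pl.py o 0 0 0 2; python3 -m jog '0 0 0 0 0 0 0.5; 0 0 0 0 0 0 1; 0 0 0 0 0 0 1; 0 0 0 0 0 0 1; 0 0 0 0 0 0 1'; python3 pl.py o 0 0 100 5; python3 shot.py w10
```

```text
clock: 13.3
tcp_pos: [0.507, -0.1735, 0.1295]
orientation: [-2.095, -0.088, 0.049]
contact_force: [2.4, -4.9, 6.4]
grip_width: 0.0149
total rot 0.16 dist mm 0.6
0.06 -0.05 0.01 0.19 -0.06 0.22
0.06 -0.05 0.01 0.19 -0.06 0.22
shroud now in panel mm [ 0.56 -0.37 -0.11] rot [ 0.02 -0.12 -0.1 ]
force panel axes [7.62 1.93 3.01] moment [ 0.4  -0.85  0.12] grip 0.014900455644632023 clk 13.3 j [ 0.16  0.41 -0.32  2.09  0.87  0.91 -0.69]
clock: 13.72
tcp_pos: [0.506, -0.1721, 0.1283]
orientation: [-2.093, -0.088, 0.052]
contact_force: [0.8, 0.4, 0.2]
grip_width: 0.0745
total rot 0.06 dist mm 100.4
-0.00 0.00 -0.01 0.24 -20.08 -0.30
-0.00 0.00 -0.01 0.25 -20.08 -0.30
-0.00 0.00 -0.01 0.25 -20.08 -0.30
-0.00 0.00 -0.01 0.26 -20.08 -0.30
-0.00 0.00 -0.01 0.26 -20.08 -0.31
shroud now in panel mm [-1.55 -1.37 -0.39] rot [-0.05  0.02  0.01]
force panel axes [-0.17  0.82  0.34] moment [ 0.04  0.57 -0.05] grip 0.07451422457861152 clk 13.7167 j [ 0.16  0.41 -0.32  2.09  0.87  0.91 -0.69]
13.7167 [ 0.506  -0.1721  0.1283] qv 0.0037 [0.79 0.38 0.21]
```

View pics/w10.png

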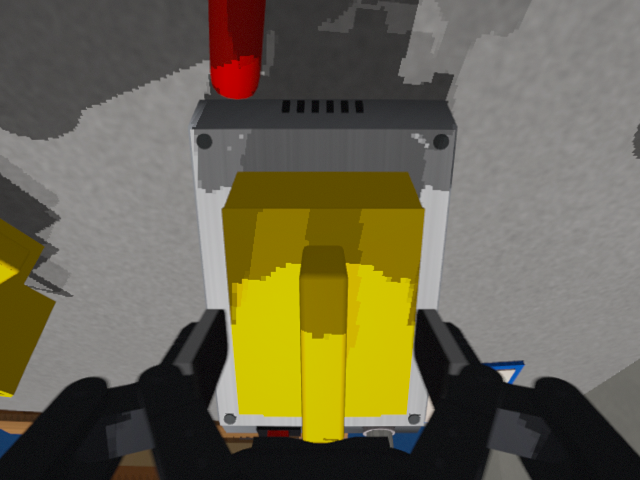

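Released cleanly. I retreat square, with the jaws fully open, and measure the hung shroud.

```bash
python3 -m jog '0 0 0 0 -10 0 1; 0 0 0 0 -25 0 1; 0 0 0 0 -30 0 1; 0 0 0 0 -30 0 1; 0 0 0 0 -15 0 1'; python3 -m jog '0 0 0 0 0 0 1; 0 0 0 0 0 0 1; 0 0 0 0 0 0 1; 0 0 0 0 0 0 1; 0 0 0 0 0 0 1'; python3 shot.py w11; cat > meas.py <<'E'
import sys
from refine import *
from pl import OPEN
f=load(sys.argv[1]);O,F=OPEN
for q in S: print("screw pred",proj(f,O+F@q,f).round(1))
L=np.nan_to_num((cloud(f,f)-O)@F*1e3,nan=999)
c=f["color"].astype(int);yl=(c[...,0]>70)&(c[...,2]<50)&(abs(L[...,1])<60)&(abs(L[...,0])<100)
g=(~yl)&(abs(L[...,2])<4)&(abs(L[...,0])<95)&(abs(L[...,1])<64)&(abs(L[...,1])>50); print("panel z",np.median(L[g],0).round(2))
t=yl&(L[...,2]>84)&(L[...,2]<97);q=L[t];print("rib ext",np.percentile(q,[1,50,99],axis=0).round(1)); p=np.polyfit(q[:,0],q[:,1],1);print("rib yaw",np.degrees(p[0]).round(2),"mid y",p[1].round(2))
t=yl&(L[...,2]>54)&(L[...,2]<66);q=L[t];print("deck ext",np.percentile(q,[.5,50,99.5],axis=0).round(1));A=np.c_[q[:,:2],np.ones(len(q))]; s=np.linalg.lstsq(A,q[:,2],rcond=None)[0];print("deck slope deg",np.degrees(s[:2]).round(2),"z",s[2].round(2))
t=yl&(L[...,2]<30)&(L[...,0]>60);q=L[t];print("flange",len(q),np.percentile(q,[1,50,99],axis=0).round(1) if len(q) else "")
E
python3 meas.py w11.npz
```

```text
clock: 14.18
tcp_pos: [0.5029, -0.1148, 0.2273]
orientation: [-2.092, -0.093, 0.048]
contact_force: [0.2, 1.1, 0.4]
grip_width: 0.0853
clock: 14.6
tcp_pos: [0.5009, -0.1183, 0.2229]
orientation: [-2.093, -0.085, 0.052]
contact_force: [0.8, -0.2, -0.2]
grip_width: 0.0849
14.6 [ 0.5009 -0.1183  0.2229] qv 0.0039 [ 0.82 -0.15 -0.18]
screw pred [[256.4 331.7]]
screw pred [[388.7 332. ]]
screw pred [[401.3 131.2]]
screw pred [[244.8 131. ]]
panel z [-1.52 50.   -0.13]
rib ext [[-33.9  -8.   85.1]
 [ -2.4  -0.1  90.8]
 [ 34.8   7.8  92.4]]
rib yaw 0.1 mid y -0.06
deck ext [[-48.3 -38.7  57.2]
 [ -6.8  -0.8  59.9]
 [ 49.4  38.4  61.8]]
deck slope deg [ 0.07 -0.07] z 59.93
flange 1338 [[ 70.9 -34.4  18.9]
 [ 79.1  -0.5  20.4]
 [ 86.9  33.5  22. ]]
```

View pics/w11.png

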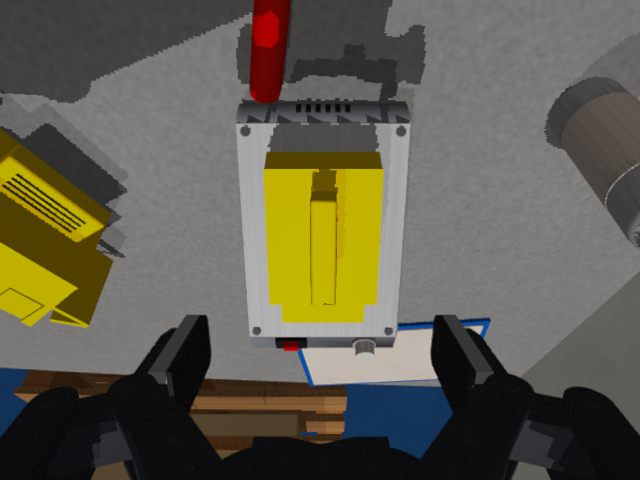

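Home pose measured: yaw 0.1°, flat within 0.1°, deck 60 mm off the panel, and extents equal to those of the hung pair. Last check is the orange shroud and the bystanders.

```bash
python3 - <<'E'
from refine import *
from pl import LIVE
from bench import imaging
O,F=LIVE
a0,b0=load("scene0.npz"),load("side0.npz")
for n,f0 in(("scene",a0),("side",b0)):
    f=imaging.grab_frame(n)
    cv2.imwrite(f"pics/{n}_end.png",f["color"][:,:,::-1])
    c=f["color"].astype(int); L=np.nan_to_num((cloud(f)-O)@F*1e3,nan=999)
    og=(c[...,0]>90)&(c[...,2]<50)&(c[...,1]<c[...,0]*.62)&(c[...,1]>c[...,0]*.25)&(abs(L[...,0])<120)&(abs(L[...,1])<70)
    q=L[og]
    t=q[(q[:,2]>54)&(q[:,2]<66)]; print(n,"orange deck",len(t),np.percentile(t,[2,50,98],axis=0).round(1)); A=np.c_[t[:,:2],np.ones(len(t))];s=np.linalg.lstsq(A,t[:,2],rcond=None)[0];print("slope deg",np.degrees(s[:2]).round(1),s[2].round(1))
    t=q[q[:,2]>82]; print("rib",len(t),np.percentile(t,[2,50,98],axis=0).round(1))
    d=(abs(f["color"].astype(int)-f0["color"]).max(-1)>60).astype(np.uint8); nl,lab,st,cen=cv2.connectedComponentsWithStats(d)
    print("changed",[tuple(st[i,:5]) for i in range(1,nl) if st[i,4]>60])
E
```

```text
scene orange deck 354 [[-41.7 -34.5  54.8]
 [ 26.2  16.7  59.3]
 [ 53.9  39.2  62.5]]
slope deg [-0.6 -0.3] 59.5
rib 74 [[-26.2  -3.6  83.1]
 [ 14.4   4.9  89.9]
 [ 40.2   9.6  91.6]]
changed [(np.int32(0), np.int32(0), np.int32(13), np.int32(18), np.int32(165)), (np.int32(227), np.int32(5), np.int32(16), np.int32(13), np.int32(71)), (np.int32(240), np.int32(24), np.int32(15), np.int32(10), np.int32(70)), (np.int32(177), np.int32(41), np.int32(18), np.int32(11), np.int32(114)), (np.int32(281), np.int32(40), np.int32(20), np.int32(15), np.int32(171)), (np.int32(127), np.int32(57), np.int32(22), np.int32(14), np.int32(157)), (np.int32(190), np.int32(78), np.int32(15), np.int32(21), np.int32(170)), (np.int32(207), np.int32(85), np.int32(15), np.int32(18), np.int32(154)), (np.int32(281), np.int32(84), np.int32(54), np.int32(88), np.int32(2562)), (np.int32(199), np.int32(159), np.int32(126), np.int32(171), np.int32(7591)), (np.int32(337), np.int32(180), np.int32(59), np.int32(41), np.int32(1312)), (np.int32(0), np.int32(192), np.int32(183), np.int32(199), np.int32(5268)), (np.int32(337), 
[... 1410 characters left out ...]
2(52), np.int32(1480)), (np.int32(492), np.int32(174), np.int32(26), np.int32(18), np.int32(186)), (np.int32(506), np.int32(196), np.int32(35), np.int32(14), np.int32(140)), (np.int32(507), np.int32(202), np.int32(31), np.int32(27), np.int32(561)), (np.int32(544), np.int32(218), np.int32(23), np.int32(45), np.int32(453)), (np.int32(312), np.int32(230), np.int32(32), np.int32(14), np.int32(134)), (np.int32(250), np.int32(234), np.int32(62), np.int32(59), np.int32(1856)), (np.int32(343), np.int32(248), np.int32(66), np.int32(21), np.int32(1124)), (np.int32(436), np.int32(253), np.int32(39), np.int32(34), np.int32(859)), (np.int32(258), np.int32(308), np.int32(28), np.int32(16), np.int32(115))]
```

View pics/scene_end.png

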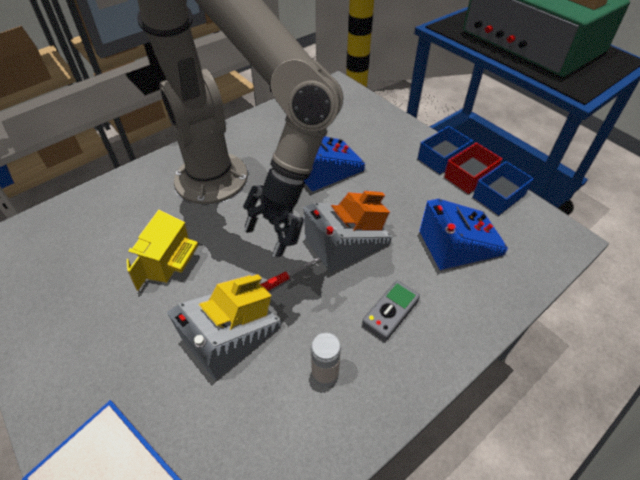

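View pics/side_end.png

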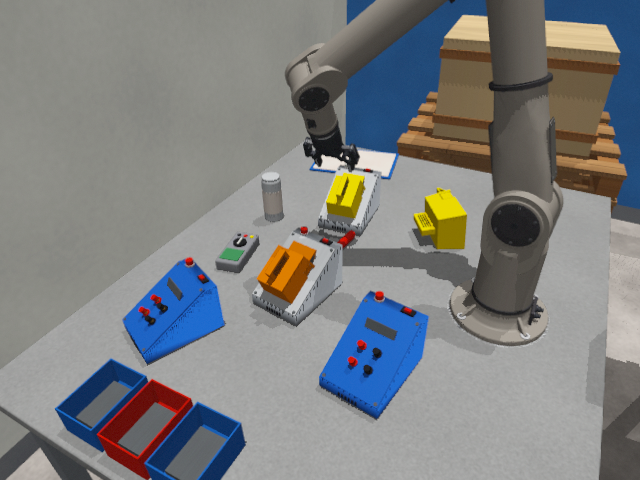

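The final pictures show orange hung flat on the live box: (360,210) in scene, (287,270) in side, with its deck 60 mm off the panel at its home extents. Yellow is on the open box, the meter, screwdriver and can are where they were, and the gripper is clear. Handing in.

```bash
python3 - <<'E'
from bench import r
print(r.hand_in()); print(r.get_obs()["clock"])
E
```

```text
the job is handed in; nothing more can be done
None
the job is handed in; nothing more can be done
```

The job is done and handed in at about 15 s of the 46 s allowed; it reports no verdict. I pulled the yellow shroud square off the live box. I then set it on the open box about 19 mm up the slope, slid it down under the cleat, pushed it home with about 21 N and let go.

**Yellow shroud:** in the last wrist view it sits within about 0.5 mm of the open panel's origin along the slope and 0.1 mm across. It is turned 0.1° and flat within 0.1°, with its deck 59.9 mm off the panel.

**Orange shroud:** it still hangs on the live box. The side view puts it flat, within 0.5°, and within about 2 mm of home. The scene view reads it less well, because from there only part of it can be seen.

**Bystanders:** the meter, screwdriver and can look unmoved in the final pictures. I judged this by eye and from a picture difference, not by measuring their positions again.

**Disagreement:** fitting the screw heads without a fixed depth put both panels 1–3 mm lower than the other measurements. I went by the depth readings and the cleat position instead, and where the shroud stopped agreed with those.

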